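# Load and lock round-bottomed pressure flasks on a three-place stirrer and start it

## Robot

A 6-joint arm with a two-finger parallel gripper is mounted at the origin on a cart in front of the work surface, level with it; the furniture and walls round the work are solid. World frame = base frame: x ahead of the robot, y to its left, z up, the work surface at z = 0. Lengths are in m, angles in rad, forces in N, time in s.
With the tool pointing down it reaches from about 0.25 to 0.775 m from the base axis. Payload 4 kg.
Tool frame: the origin (TCP) lies midway between the tips of the shut fingers; the grasp point (between the pads) lies 19 mm behind it (robot.tcp_to_grasp is the distance from the TCP to the grasp point, in m); z points along the fingers, y is the line along which they close (so a half turn about z gives the same grasp; the last joint's range is limited). The gripper opens to 94 mm and grips with 3 to 60 N. Pads are 16 mm wide; open, the fingers measure 119 mm over their backs; the gripper's body (75 mm by 177 mm) begins 78 mm behind the grasp point.
Start: joints at [-1.329, 0.087, 1.371, -0, 1.684, -0.103], TCP at [0.186, -0.518, 0.206] pointing down, gripper open.
Joint ranges: [-3.1, 3.1], [-0.76, 2.03], [0.27, 2.55], [-1.08, 4.22], [0.17, 2.65], [-2.57, 2.57]. Speed limits (rad/s): [2.79, 2.79, 3.14, 3.14, 3.14, 3.14].

## Interface

Orientations are given as [roll, pitch, yaw] about the fixed x, y, z axes, in that order (R = Rz(yaw) Ry(pitch) Rx(roll)).
In Python, from bench import robot, viewer gives the robot as it stands. The module is installed in compiled form; this text tells all that it offers.
- The arm moves only by the shell command python3 -m handwheel 'ROWS' [OPENING]. ROWS is JSON, a list of rows, each a list of 6 numbers: the shift along the tool's x, y, z in units of 0.2 m (1.0 is 0.2 m), then the turn, a rotation vector about the tool's x, y, z in units of 30 degrees (1.0 is 30 degrees). In form: [[x, y, z, wx, wy, wz], ...]. A call has 1 to 10 rows; each row is the pose to reach, as a shift and turn from the pose commanded when the call began, along the tool's axes at that moment; what a row does not reach only later rows make up. A row lasts 1/12 s, in which the tool goes at most 41.7 mm and 7.16 degrees, less where a joint would pass 70% of its speed; a pose out of reach is approached as far as the arm can. A call with a number of a shift or a turn outside -1 to 1 is refused whole. A call with a gripper value outside its range is refused whole. OPENING is the gripper's target within -1 to 1 (shut at 1, half-way at 0, fully open at -1), set as the call begins (- or left out, the last holds). The fingers move at their own pace and stop on an object; the grip force is fixed at half the most. Time passes only in rows, so rows that repeat a pose let the fingers close. It gives the time, the measured TCP pose, the force, the opening and the grip force at its end, in the units of the state.
- robot.get_obs(): the state, without advancing time (a new reading comes with each control period).
- viewer.snapshot(name): name is "side" or "top" or "wrist"; returns the picture (480x640x3 uint8, red, green, blue); there is no depth.
- viewer.calibration(name): a dict with "fx", "fy", "cx", "cy" (pixels), "R" (3x3) and "t" (3): a world point X has camera coordinates R X + t. Camera axes: x right, y down, z forward; pixel columns grow to the right and rows downward; lengths in m; the calibration is good to about 2 mm. A picture is of the moment at which its call begins: read the wrist's pose just before it. calibration takes no time and is no camera call; for the wrist camera it gives the pose at the moment of the call.
- robot.close_job(): hands the job in; it is judged then, once.
The state is a dict: "time": time; "joint_positions": joint angles; "qvel": joint speeds; "joint_torque": joint torques, N m; "tool_pos": TCP position; "ee_rot": TCP orientation; "wrist_force": force on the tool from outside, world axes, zero at the start; "wrist_torque": the same for the moment, N m; "width": finger opening in m; "finger_force": force on a finger pad.
Only numpy, scipy, OpenCV 4.12 (cv2) and the standard library are available. Lean on these libraries where they do the work, as an engineer would, in place of code of your own. Each camera call takes 0.05 s, during which the arm holds its last target. There are 200 camera calls.

## Task

Take every round-bottomed flask from its cork ring and set it upright in a ring of the stirrer, one to a ring, and turn each plug clockwise home to its stop; a flask spins along in its ring unless you press it down while you turn. Only when all of them sit level in the stirrer with their plugs home, press the stirrer's keys one at a time, letting each spring back: on (left), timer (middle), start (the large right one). Leave the jars and the conical flask alone.

Things in the scene. Friction and masses are not known exactly. Their poses are not given: they have to be found in the camera images.
- flask_a: thick clear glass flask, round-bottomed: a 68 mm ball with a neck 32 mm across (from 64 to 104 mm above the lowest point) and a white screw plug on top, 130 mm tall in all, 0.34 kg. Bottom-heavy: it rights itself on the flat and hangs upright from a grip on the neck. Origin: lowest point of the ball; z along the neck. Two or three flasks are there; the rest are absent
- flask_b: another such flask, the same in every measure; may be absent. At first each flask stands in a loose cork ring on the table, 80 mm across and 22 mm tall, the ball's lowest point 6 mm above the table
- flask_c: another such flask, the same in every measure; may be absent. Cork rings may stand empty
- flask_a_centre (a point): centre of flask_a's ball, 34 mm above its lowest point
- bar_a (a point): middle of the bar handle on flask_a's plug, 120 mm above the flask's lowest point. The bar is 30 mm long along this point's x, 13 mm wide along y, 20 mm tall (110 to 130 mm above the lowest point); the round flange under it (31 mm across, 104 to 110 mm, just inside the neck's outline) leaves a 9 mm ledge on each long side
- plug_a (a joint): turn of flask_a's plug in its neck, rad; grows clockwise seen from above, from 0.4 to 1.2 at the start to a stop at 3.0 (home; the black lines on flange and neck meet). It neither sinks nor comes out. It drags with 0.2 N m: a flask in a ring spins along with it unless 10 to 15 N presses it down into the ring
- flask_b_centre (a point): centre of flask_b's ball, 34 mm above its lowest point
- bar_b (a point): middle of the bar handle on flask_b's plug, 120 mm above the flask's lowest point. The bar is 30 mm long along this point's x, 13 mm wide along y, 20 mm tall (110 to 130 mm above the lowest point); the round flange under it (31 mm across, 104 to 110 mm, just inside the neck's outline) leaves a 9 mm ledge on each long side
- plug_b (a joint): turn of flask_b's plug in its neck, rad; grows clockwise seen from above, from 0.4 to 1.2 at the start to a stop at 3.0 (home; the black lines on flange and neck meet). It neither sinks nor comes out. It drags with 0.2 N m: a flask in a ring spins along with it unless 10 to 15 N presses it down into the ring
- flask_c_centre (a point): centre of flask_c's ball, 34 mm above its lowest point
- bar_c (a point): middle of the bar handle on flask_c's plug, 120 mm above the flask's lowest point. The bar is 30 mm long along this point's x, 13 mm wide along y, 20 mm tall (110 to 130 mm above the lowest point); the round flange under it (31 mm across, 104 to 110 mm, just inside the neck's outline) leaves a 9 mm ledge on each long side
- plug_c (a joint): turn of flask_c's plug in its neck, rad; grows clockwise seen from above, from 0.4 to 1.2 at the start to a stop at 3.0 (home; the black lines on flange and neck meet). It neither sinks nor comes out. It drags with 0.2 N m: a flask in a ring spins along with it unless 10 to 15 N presses it down into the ring
- seat_1 (a point): where the centre of a flask's ball is when it sits in the left (+y) ring of the stirrer: on the ring's axis, 90 mm above the table, 18 mm above the rim. x points away from the robot, y along the row. The ring is aluminium, fixed, 74 mm across, 22 mm tall, its inner cone 45 degrees, 60 mm wide at the rim; the rings stand 110 mm apart
- seat_2 (a point): where the centre of a flask's ball is when it sits in the middle ring of the stirrer: on the ring's axis, 90 mm above the table, 18 mm above the rim. The stirrer, a fixed white box 340 mm wide, has its 50 mm high top from 68 mm in front of the row to 47 mm behind it; the key panel in front is 34 mm high, 60 mm deep
- seat_3 (a point): where the centre of a flask's ball is when it sits in the right (-y) ring of the stirrer: on the ring's axis, 90 mm above the table, 18 mm above the rim
- key_on (a joint): left key of the panel, 17 mm across: switches the stirrer on. Travel in m: 0 up, 0.005 fully down (spring, 4 N fully down; it counts from 0.0035 and springs back)
- key_on_top (a point): middle of the top face of key_on, 51 mm above the table
- key_timer (a joint): middle key, 17 mm across, 50 mm right of the first: timer. Travel in m: 0 up, 0.005 fully down (spring, 4 N fully down; it counts from 0.0035 and springs back)
- key_timer_top (a point): middle of the top face of key_timer, 51 mm above the table
- key_start (a joint): right key, the largest, 25 mm across, 60 mm right of the middle one: start. Travel in m: 0 up, 0.005 fully down (spring, 4 N fully down; it counts from 0.0035 and springs back)
- key_start_top (a point): middle of the top face of key_start, 51 mm above the table
- fitting_jar: bystander, to be left alone: small clear jar of fittings, 45 mm across, 58 mm tall; origin under its centre
- sample_jar: bystander, to be left alone: sample jar with screw cap, 41 mm across, 53 mm tall; origin under its centre
- conical_flask: bystander, to be left alone: conical flask, 62 mm across, 100 mm tall; origin under its centre
Things that resemble listed ones, but are neither listed nor needed, are in the scene too. What is shaped like the flask_b but pink or purple is not meant.

How it is judged:
By the outcome, as a careful person would: the job done as asked, in the order asked, and still so for the second after the job is handed in, with the robot touching nothing.
Of flask_a, flask_b, flask_c only 2 to 3 are there at a start; the rules pass over those that are not, and their reading is None.
At some moment in a run one of flask_a, flask_b, flask_c may be knocked a few centimetres aside while the robot is not near it.
Once in a run the grip may slacken for a moment while it holds something.
It also fails if it takes over 210 s, if anything falls off the work surface, if the arm or the gripper's body presses on something with over 40 N, if the wrist force passes 120 N, or if a joint passes its speed limit or range.

## Working session

There is one attempt and no reset: what is moved stays moved. The work goes in short steps, Python scripts to look and compute and a shell command to move; the robot and the scene stay as the last step left them, time stands still between calls to the robot, and variables do not carry over. Pictures are saved under pics/ and viewed, at most 14 in all, crops included, and the job is handed in when it is done.

```bash
ls; mkdir -p pics
cat > h.py <<'E'
import numpy as np, cv2
from bench import robot, viewer
from scipy.spatial.transform import Rotation as Ro
def snap(n,f=None):
    im=viewer.snapshot(n)
    if f: cv2.imwrite('pics/'+f,im[:,:,::-1])
    return im
def ray(c,u,v):
    R=np.array(c['R']);t=np.array(c['t'])
    d=R.T@np.array([(u-c['cx'])/c['fx'],(v-c['cy'])/c['fy'],1.]);o=-R.T@t
    return o,d
def onz(c,u,v,z):
    o,d=ray(c,u,v); return o+d*(z-o[2])/d[2]
def proj(c,X):
    p=np.array(c['R'])@np.array(X)+np.array(c['t']); return c['fx']*p[0]/p[2]+c['cx'],c['fy']*p[1]/p[2]+c['cy']
E
python3 - <<'E'
from h import *
o=robot.get_obs()
for k,v in o.items(): print(k,np.round(v,3))
for n in ('top','side'):
    c=viewer.calibration(n); print(n,{k:np.round(v,3).tolist() for k,v in c.items()}); snap(n,n+'0.png')
E
```

```text
pics
time 0.0
joint_positions [-1.329  0.088  1.372 -0.     1.684 -0.103]
qvel [ 0.001 -0.     0.002  0.003  0.     0.   ]
joint_torque [-1.0000e-03 -3.4019e+01 -3.0243e+01  7.2000e-02  3.3000e-02 -0.0000e+00]
tool_pos [ 0.186 -0.517  0.204]
ee_rot [-3.139 -0.     0.345]
wrist_force [-0.215 -0.439  0.45 ]
wrist_torque [ 0.018  0.061 -0.068]
finger_force 0.0
width 0.094
top {'fx': 482.561, 'fy': 482.561, 'cx': 322.423, 'cy': 240.023, 'R': [[-0.008, -1.0, 0.016], [-0.996, 0.006, -0.086], [0.086, -0.016, -0.996]], 't': [-0.061, 0.506, 1.304]}
side {'fx': 465.821, 'fy': 465.821, 'cx': 322.446, 'cy': 244.861, 'R': [[-0.92, -0.391, 0.016], [-0.199, 0.433, -0.879], [0.337, -0.812, -0.476]], 't': [0.422, 0.205, 1.085]}
```

View pics/top0.png

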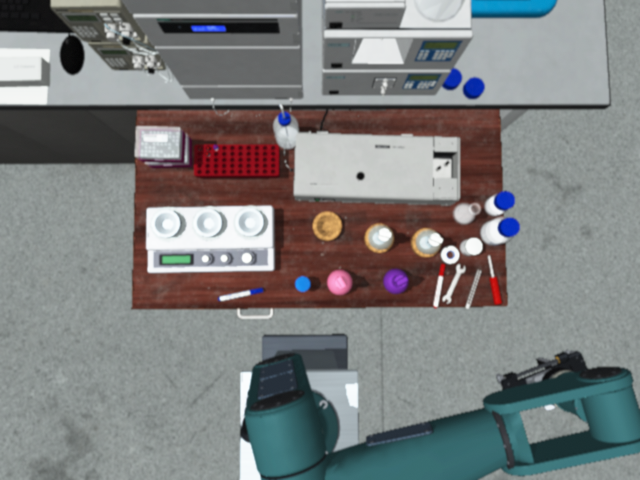

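View pics/side0.png

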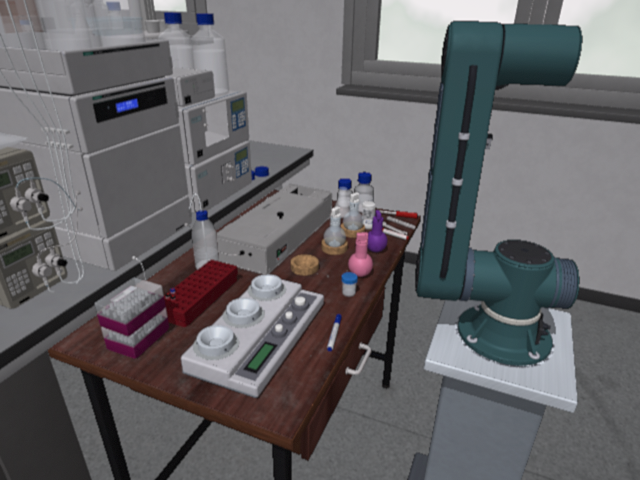

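Top view: the candidate flasks are clear ones in cork rings at (379,237) and (427,241). The lookalikes are the pink flask at (340,283), the purple one at (396,281), and the conical flask at (466,212). There is an empty cork ring at (327,226), stirrer rings at (167/208/250,223) and keys at (206/226/248,258). I choose the two clear flasks and will check them in one close crop.

Run:
```python
from h import *
im=cv2.imread('pics/top0.png'); c=viewer.calibration('top')
g=cv2.resize(im[190:310,310:510],None,fx=4,fy=4,interpolation=cv2.INTER_CUBIC); cv2.imwrite('pics/crop0.png',g)
for n,u,v,z in [('fa',379,237,.014),('fb',427,241,.014),('ring0',327,226,.022),('s1',167,223,.072),('s2',208,223,.072),('s3',250,222,.072),('k1',206,258,.051),('k2',226,258,.051),('k3',248,257,.051),('pink',340,283,.03),('bar a top',383,234,.136),('bar b top',434,238,.136)]:
    print(n,np.round(onz(c,u,v,z),3))
print(np.round(viewer.calibration('wrist')['R'],3),viewer.calibration('wrist')['t'],viewer.calibration('wrist')['fx'])
```

```text
fa [ 0.514 -0.222  0.014]
fb [ 0.502 -0.355  0.014]
ring0 [ 0.544 -0.078  0.022]
s1 [0.549 0.346 0.072]
s2 [0.548 0.238 0.072]
s3 [0.55  0.127 0.072]
k1 [0.457 0.247 0.051]
k2 [0.457 0.194 0.051]
k3 [0.459 0.135 0.051]
pink [ 0.388 -0.111  0.03 ]
bar a top [ 0.51  -0.216  0.136]
bar b top [ 0.499 -0.344  0.136]
[[ 0.339 -0.941 -0.002]
 [-0.911 -0.329  0.251]
 [-0.237 -0.083 -0.968]] [-0.54879991 -0.02750887  0.39003817] 400.93067720867964
```

View pics/crop0.png

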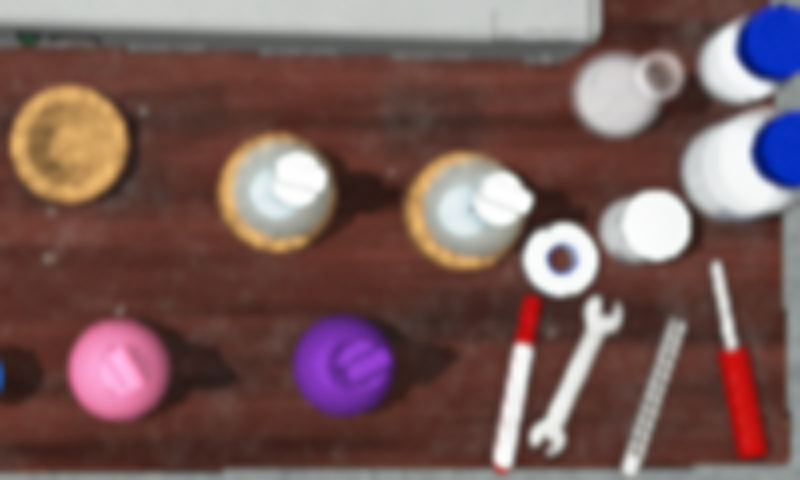

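The crop confirms it: two clear flasks with white plugs in cork rings, at full-image (379,238) and (426,242). The third flask is absent, and the ring at (327,226) is empty. I'm moving above the first flask.

```bash
python3 -m handwheel '[[1,-0.4,-0.3,0,0,0],[1,-0.4,-0.3,0,0,0],[1,-0.4,-0.3,0,0,0],[1,-0.4,-0.3,0,0,0],[1,-0.4,-0.3,0,0,0],[1,-0.4,-0.3,0,0,0],[1,-0.4,-0.3,0,0,0]]' -1
python3 -m handwheel '[[0.65,-0.43,0,0,0,0],[0.65,-0.43,0,0,0,0],[0.65,-0.43,0,0,0,0],[0.65,-0.43,0,0,0,0],[0.65,-0.43,0,0,0,0],[0.65,-0.43,0,0,0,0]]'
python3 - <<'E'
from h import *
c=viewer.calibration('wrist'); print(-np.array(c['R']).T@np.array(c['t']),np.round(c['R'],3))
snap('wrist','w1.png'); print(proj(c,[.514,-.222,.02]),proj(c,[.514,-.222,.13]),proj(c,robot.get_obs()['tool_pos']))
E
```

```text
time: 0.68
tool_pos: [0.3498, -0.3726, 0.2669]
ee_rot: [3.14, -0.002, 0.35]
wrist_force: [-0.4, -0.9, -0.3]
width: 0.0941
finger_force: 0.0
time: 1.18
tool_pos: [0.4402, -0.2495, 0.2645]
ee_rot: [-3.141, 0.002, 0.347]
wrist_force: [-0.5, 0.2, 0.4]
width: 0.0938
finger_force: 0.0
[ 0.50788558 -0.22492241  0.44322724] [[ 0.341 -0.94  -0.001]
 [-0.91  -0.33   0.253]
 [-0.238 -0.085 -0.968]]
(np.float64(319.62448298760154), np.float64(123.2989237507521)) (np.float64(319.39474330069373), np.float64(120.87876735655895)) (np.float64(321.8550400428341), np.float64(287.87668478612505))
```

View pics/w1.png

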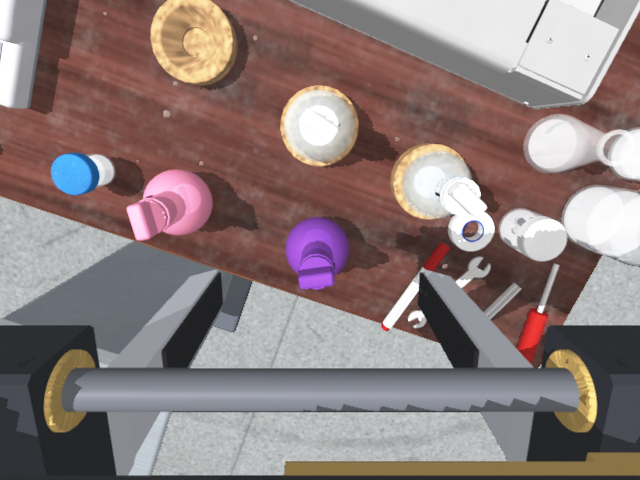

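The wrist view shows flask A upright directly below the camera, with its ring at (319,125) and plug at (320,124), which matches the estimate of (0.513,-0.223). I'm reaching in.

```bash
python3 -m handwheel '[[0.39,0,0,0,0,0],[0.39,0,0,0,0,0],[0.39,0,0,0,0,0],[0.39,0,0.3,0,0,0],[0.39,0,0.5,0,0,0],[0.39,0,0.65,0,0,0],[0.39,0,0.8,0,0,0],[0.39,0,0.9,0,0,0],[0.39,0,0.95,0,0,0],[0.39,0,0.95,0,0,0]]'
python3 -m handwheel '[[0,0,0,0,0,0],[0,0,0,0,0,0],[0,0,0,0,0,0],[0,0,0,0,0,0],[0,0,0,0,0,0],[0,0,0,0,0,0],[0,0,0,0,0,0],[0,0,0,0,0,0]]' 1
python3 -m handwheel '[[0,0,-0.1,0,0,0],[0,0,-0.2,0,0,0],[0,0,-0.4,0,0,0],[0,0,-0.6,0,0,0],[0,0,-0.8,0,0,0],[0,0,-0.8,0,0,0]]'
```

```text
time: 2.07
tool_pos: [0.5109, -0.2243, 0.0723]
ee_rot: [-3.137, 0.005, 0.342]
wrist_force: [-0.2, 0.0, -1.2]
width: 0.0935
finger_force: 0.0
time: 2.73
tool_pos: [0.5138, -0.2234, 0.0756]
ee_rot: [3.141, -0.0, 0.345]
wrist_force: [-0.6, 0.5, 0.3]
width: 0.0442
finger_force: 0.0
time: 3.23
tool_pos: [0.5169, -0.2251, 0.245]
ee_rot: [3.129, -0.011, 0.345]
wrist_force: [0.3, -0.9, -1.9]
width: 0.0304
finger_force: 30.0
```

Run:
```python
from h import *
print({k:np.round(v,3) for k,v in robot.get_obs().items() if k in('wrist_force','width','tool_pos')})
a=snap('wrist'); b=snap('side')
cv2.imwrite('pics/v1.png',np.hstack([cv2.resize(a,(400,300)),cv2.resize(b[130:310,240:480],(400,300))])[:,:,::-1])
```

```text
{'tool_pos': array([ 0.517, -0.225,  0.245]), 'wrist_force': array([ 0.316, -0.898, -1.872]), 'width': np.float64(0.03)}
```

View pics/v1.png

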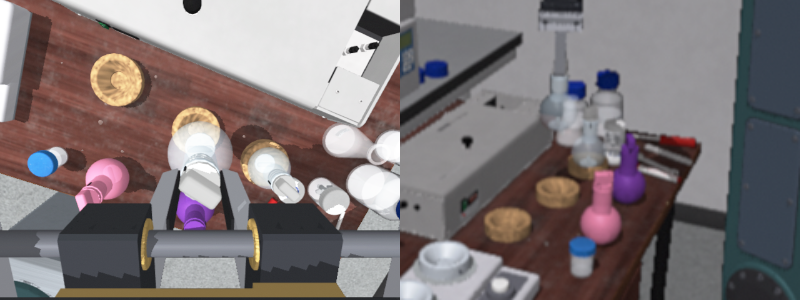

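Run:
```python
from h import *
c=viewer.calibration('side')
b=snap('side'); cv2.imwrite('pics/v2.png',cv2.resize(b[110:230,270:400],(780,720//1)[:2] if 0 else (650,600),interpolation=cv2.INTER_CUBIC)[:,:,::-1])
t=robot.get_obs()['tool_pos']; print(t,proj(c,t))
for z in (.14,.16,.18,.2,.22,.26): print(z,np.array(proj(c,[t[0],t[1],z])).round(1), ((np.array(proj(c,[t[0],t[1],z]))-[270,110])*5).round())
```

```text
[ 0.51322628 -0.22316545  0.23383391] (np.float64(336.6007213580448), np.float64(174.9578706657291))
0.14 [335.6 205.2] [328. 476.]
0.16 [335.8 199. ] [329. 445.]
0.18 [336.  192.6] [330. 413.]
0.2 [336.2 186.1] [331. 381.]
0.22 [336.5 179.6] [332. 348.]
0.26 [336.9 166.1] [334. 281.]
```

View pics/v2.png

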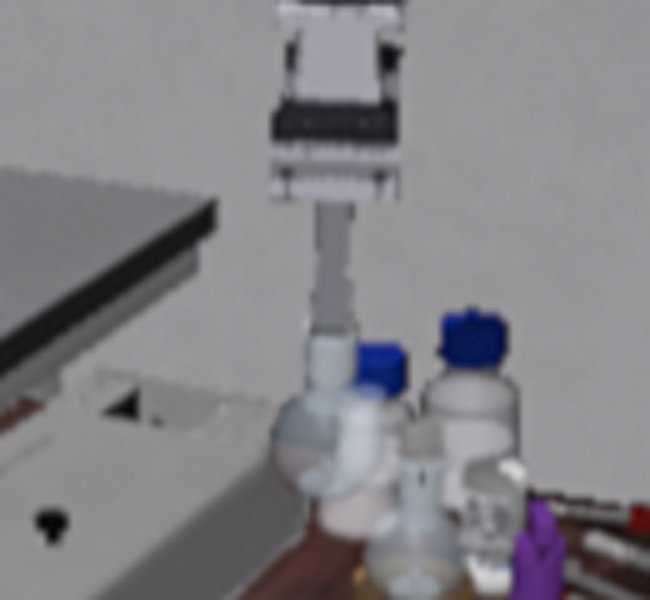

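The flask is held by the bar: the ball centre at (328,448) puts the fingertips 109 mm above the lowest point, because I lifted before the fingers had closed. I'm setting it back in its cork ring and re-gripping on the neck.

```bash
python3 -m handwheel '[[0,0,0.15,0,0,0],[0,0,0.3,0,0,0],[0,0,0.4,0,0,0],[0,0,0.48,0,0,0],[0,0,0.54,0,0,0],[0,0,0.57,0,0,0],[0,0,0.58,0,0,0],[0,0,0.585,0,0,0],[0,0,0.585,0,0,0],[0,0,0.585,0,0,0]]'
python3 -m handwheel '[[0,0,0,0,0,0],[0,0,0,0,0,0],[0,0,0,0,0,0],[0,0,0,0,0,0],[0,0,0,0,0,0],[0,0,0,0,0,0],[0,0,0.1,0,0,0],[0,0,0.2,0,0,0],[0,0,0.21,0,0,0],[0,0,0.21,0,0,0]]' -0.3
python3 -m handwheel '[[0,0,0,0,0,0],[0,0,0,0,0,0],[0,0,0,0,0,0],[0,0,0,0,0,0],[0,0,0,0,0,0],[0,0,0,0,0,0],[0,0,0,0,0,0],[0,0,0,0,0,0],[0,0,0,0,0,0],[0,0,0,0,0,0]]' 1
```

```text
time: 4.22
tool_pos: [0.5145, -0.2239, 0.1198]
ee_rot: [3.14, -0.002, 0.345]
wrist_force: [0.4, -0.2, -3.0]
width: 0.0302
finger_force: 30.0
time: 5.05
tool_pos: [0.5127, -0.2229, 0.0749]
ee_rot: [-3.139, 0.002, 0.345]
wrist_force: [-0.6, -0.1, 0.9]
width: 0.0608
finger_force: 0.0
time: 5.88
tool_pos: [0.5141, -0.2231, 0.0773]
ee_rot: [-3.141, -0.001, 0.345]
wrist_force: [-1.8, 4.1, 5.6]
width: 0.0315
finger_force: 29.9
```

```bash
python3 -m handwheel '[[0,0,-0.1,0,0,0],[0,0,-0.25,0,0,0],[0,0,-0.4,0,0,0],[0,0,-0.55,0,0,0],[0,0,-0.7,0,0,0],[0,0,-0.8,0,0,0],[0,0,-0.8,0,0,0]]'
python3 -m handwheel '[[0.04,-0.08,0,0,0,0],[0.12,-0.24,0,0,0,0],[0.2,-0.42,0,0,0,0],[0.28,-0.58,0,0,0,0],[0.33,-0.7,0,0,0,0],[0.36,-0.77,0,0,0,0],[0.38,-0.8,0,0,0,0],[0.38,-0.8,0,0,0,0]]'
python3 -m handwheel '[[0.04,-0.08,0,0,0,0],[0.12,-0.24,0,0,0,0],[0.2,-0.42,0,0,0,0],[0.28,-0.58,0,0,0,0],[0.33,-0.7,0,0,0,0],[0.36,-0.75,0,0,0,0],[0.38,-0.78,0,0,0,0],[0.38,-0.78,0,0,0,0],[0.38,-0.78,0,0,0,0]]'
python3 - <<'E'
from h import *
t=robot.get_obs();print(t['tool_pos'],t['width'],t['wrist_force'])
c=viewer.calibration('wrist'); ct=viewer.calibration('top')
im=snap('wrist'); tp=snap('top')
for s in ([.549,.346,.072],[.548,.238,.072],[.55,.127,.072]): print(proj(c,s),proj(ct,s))
cv2.imwrite('pics/v3.png',np.hstack([cv2.resize(im,(400,300)),cv2.resize(tp[180:300,130:290],(400,300),interpolation=cv2.INTER_CUBIC)])[:,:,::-1])
E
```

```text
time: 6.47
tool_pos: [0.5156, -0.2251, 0.241]
ee_rot: [3.134, -0.005, 0.344]
wrist_force: [1.3, -0.5, -2.4]
width: 0.0317
finger_force: 29.9
time: 7.13
tool_pos: [0.5307, -0.046, 0.2339]
ee_rot: [-3.14, 0.003, 0.347]
wrist_force: [0.5, -0.5, -3.5]
width: 0.0315
finger_force: 30.0
time: 7.88
tool_pos: [0.5503, 0.1236, 0.2358]
ee_rot: [3.14, 0.002, 0.343]
wrist_force: [0.5, -0.2, -2.8]
width: 0.0315
finger_force: 30.0
[0.55026077 0.12360244 0.23575438] 0.03153686385366304 [ 0.46825981 -0.17252303 -2.84879497]
(np.float64(65.70122315697708), np.float64(127.86918145365253)) (np.float64(166.94189469462438), np.float64(223.01957532901463))
(np.float64(192.22118017309805), np.float64(173.46133419779784)) (np.float64(208.0195921168265), np.float64(223.15750536411483))
(np.float64(316.24183031348576), np.float64(214.53288772345942)) (np.float64(250.13050927607827), np.float64(222.1623820644195))
```

View pics/v3.png

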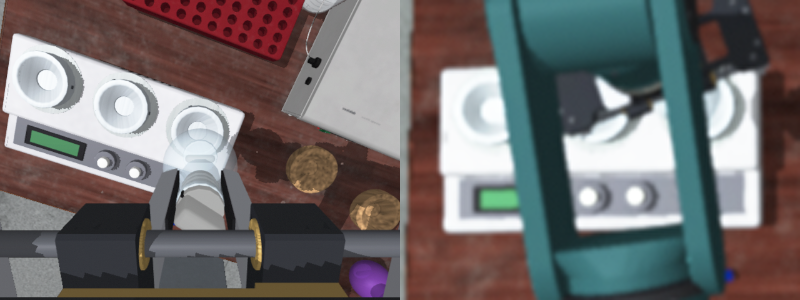

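The wrist view shows the flask held upright over the right ring at about (320,211). The other rings are at about (74,125) and (198,168), in 640-pixel terms. I'll measure the rims precisely.

Run:
```python
from h import *
c=viewer.calibration('wrist'); im=snap('wrist'); g=cv2.medianBlur(cv2.cvtColor(im,cv2.COLOR_RGB2GRAY),3)
cs=cv2.HoughCircles(g,cv2.HOUGH_GRADIENT_ALT,1.5,15,param1=200,param2=0.6,minRadius=8,maxRadius=70)
if cs is not None:
  for u,v,r in cs[0]:
    p=onz(c,u,v,.072); print(round(u),round(v),round(r),p.round(4), 'r_mm',round(1000*r*(np.array(c['R'])@p+c['t'])[2]/c['fx'],1))
```

```text
198 170 41 [0.5529 0.2343 0.072 ] r_mm 34.3
322 328 51 [0.4489 0.0847 0.072 ] r_mm 48.0
322 328 38 [0.4489 0.0847 0.072 ] r_mm 36.0
170 382 62 [0.344  0.2059 0.072 ] r_mm 60.2
198 170 51 [0.5529 0.2343 0.072 ] r_mm 43.4
314 213 43 [0.5504 0.1296 0.072 ] r_mm 37.9
494 272 35 [ 0.5544 -0.0419  0.072 ] r_mm 31.4
582 442 38 [ 0.4175 -0.2083  0.072 ] r_mm 38.4
321 309 35 [0.4672 0.0928 0.072 ] r_mm 32.9
64 130 52 [0.5467 0.3468 0.072 ] r_mm 43.3
418 51 41 [0.7013 0.0949 0.072 ] r_mm 32.6
314 213 54 [0.5504 0.1296 0.072 ] r_mm 46.9
64 130 43 [0.5467 0.3468 0.072 ] r_mm 35.2
214 276 17 [0.4652 0.1948 0.072 ] r_mm 15.6
64 130 35 [0.5467 0.3468 0.072 ] r_mm 29.1
314 213 34 [0.5504 0.1296 0.072 ] r_mm 29.5
164 261 19 [0.4636 0.2419 0.072 ] r_mm 17.1
321 309 18 [0.4672 0.0928 0.072 ] r_mm 16.3
582 442 23 [ 0.4175 -0.2083  0.072 ] r_mm 23.1
198 170 15 [0.5529 0.2343 0.072 ] r_mm 12.9
296 348 17 [0.421  0.1021 0.072 ] r_mm 16.2
435 80 19 [0.6863 0.0741 0.072 ] r_mm 15.6
574 346 19 [ 0.5119 -0.1479  0.072 ] r_mm 18.2
314 213 15 [0.5504 0.1296 0.072 ] r_mm 12.8
556 420 14 [ 0.4328 -0.1709  0.072 ] r_mm 14.3
376 192 15 [0.586  0.0847 0.072 ] r_mm 12.6
444 60 13 [0.7021 0.0732 0.072 ] r_mm 10.6
```

```bash
python3 -m handwheel '[[0.005,-0.015,0.1,0,0,0],[0.005,-0.015,0.25,0,0,0],[0.005,-0.015,0.38,0,0,0],[0.005,-0.015,0.46,0,0,0],[0.005,-0.015,0.5,0,0,0],[0.005,-0.015,0.53,0,0,0],[0.005,-0.015,0.54,0,0,0],[0.005,-0.015,0.545,0,0,0],[0.005,-0.015,0.545,0,0,0]]'
python3 - <<'E'
from h import *
t=robot.get_obs();print(t['tool_pos'],t['wrist_force'],t['wrist_torque'],t['joint_positions'])
E
```

```text
time: 8.78
tool_pos: [0.5514, 0.1281, 0.1295]
ee_rot: [3.14, -0.004, 0.344]
wrist_force: [1.1, -0.3, 0.4]
width: 0.0319
finger_force: 30.0
[0.55138324 0.12814295 0.12949095] [ 1.14461678 -0.27056963  0.40270288] [-0.15007032 -0.20678375  0.00894028] [ 1.28637856e-01  1.46362917e-01  1.45650840e+00 -7.10980800e-04
  1.53452898e+00  1.35497262e+00]
```

```bash
python3 -m handwheel '[[0,0,0,0,0,0],[0,0,0,0,0,0],[0,0,0,0,0,0],[0,0,0,0,0,0],[0,0,0,0,0,0],[0,0,-0.2,0,0,0],[0,0,-0.4,0,0,0],[0,0,-0.55,0,0,0],[0,0,-0.6,0,0,0]]' -0.3
python3 -m handwheel '[[-0.2,0,0,0,0,0],[-0.4,0,0,0,0,0],[-0.4,0,0,0,0,0],[-0.4,0,0,0,0,0]]'
python3 - <<'E'
from h import *
c=viewer.calibration('wrist'); im=snap('wrist')
t=robot.get_obs();print(t['tool_pos'],t['ee_rot'])
u,v=proj(c,[.55,.127,.186]);u,v=int(u),int(v);print(u,v); v0=max(0,v-75);u0=u-100
cv2.imwrite('pics/v4.png',cv2.resize(im[v0:v0+150,u0:u0+200],(800,600),interpolation=cv2.INTER_CUBIC)[:,:,::-1]); print(u0,v0); np.save('v4.npy',im)
E
```

```text
time: 9.53
tool_pos: [0.5519, 0.1288, 0.2539]
ee_rot: [3.139, -0.01, 0.345]
wrist_force: [0.3, -0.2, 0.3]
width: 0.0614
finger_force: 0.0
time: 9.87
tool_pos: [0.473, 0.1011, 0.2465]
ee_rot: [-3.141, 0.001, 0.344]
wrist_force: [0.4, -0.6, 0.4]
width: 0.0611
finger_force: 0.0
[0.47425554 0.10135574 0.24691474] [-3.14152877e+00 -4.68981109e-05  3.44566399e-01]
323 113
223 38
```

View pics/v4.png

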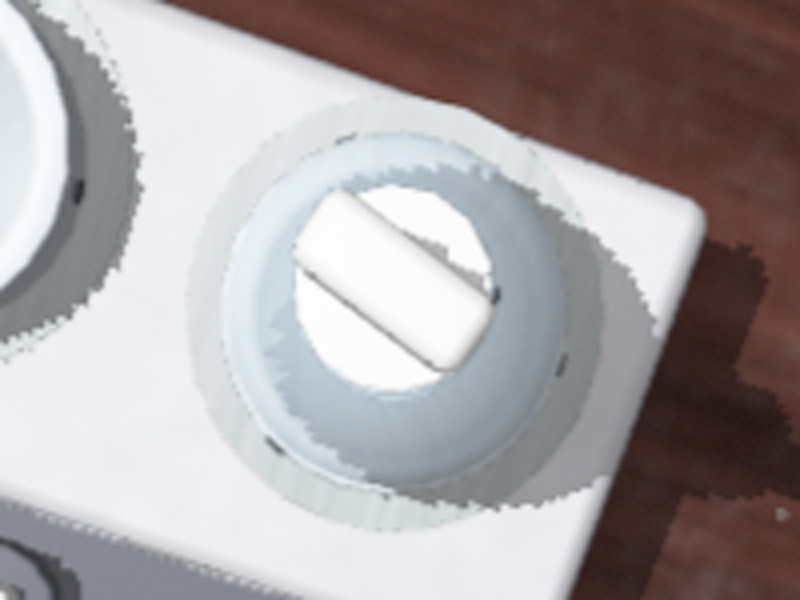

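The crop shows the seated flask A. Its bar top runs from (319,224) to (472,332) in the crop, centred at (395,278), with a black flange mark at (497,295).

Run:
```python
from h import *
c=viewer.calibration('wrist')
f=lambda a,b,z=.186: onz(c,223+a/4,38+b/4,z)
p,q=f(319,224),f(472,332); print(p,q,np.linalg.norm(q-p),f(395,278))
th=np.arctan2(q[1]-p[1],q[0]-p[0]); print('bar dir',th)
# ball outline centre check
print('flange',f(395,290,.166),'ball',f(395,315,.09))
t=robot.get_obs(); j=t['joint_positions']; print(j)
yaw=t['ee_rot'][2]
for k in range(-3,3): print('yaw target',th+k*np.pi,'delta deg',np.degrees(th+k*np.pi-yaw))
```

```text
[0.55734241 0.14185997 0.186     ] [0.55090296 0.11631835 0.186     ] 0.026340858783711934 [0.55412442 0.12925903 0.186     ]
bar dir -1.8177654233884448
flange [0.55350038 0.12894385 0.166     ] ball [0.55246284 0.1282281  0.09      ]
[ 9.35185398e-02 -6.28390027e-02  1.44102252e+00  7.49126460e-05
  1.76337958e+00  1.31976281e+00]
yaw target -11.242543384157823 delta deg -663.892487304343
yaw target -8.10095073056803 delta deg -483.89248730434304
yaw target -4.959358076978238 delta deg -303.8924873043431
yaw target -1.8177654233884448 delta deg -123.89248730434306
yaw target 1.3238272302013483 delta deg 56.10751269565693
yaw target 4.465419883791141 delta deg 236.10751269565694
```

```bash
python3 -m handwheel '[[0.1,0,0,0,0,-0.2],[0.3,0.005,0,0,0,-0.4],[0.42,0.005,0,0,0,-0.6],[0.42,0.005,0,0,0,-0.8],[0.42,0.005,0,0,0,-1],[0.42,0.005,0,0,0,-1],[0.42,0.005,0,0,0,-1]]'
python3 -m handwheel '[[0,0,0,0,0,-0.2],[0,0,0,0,0,-0.4],[0,0,0.1,0,0,-0.6],[0,0,0.2,0,0,-0.8],[0,0,0.3,0,0,-0.87],[0,0,0.37,0,0,-0.87],[0,0,0.385,0,0,-0.87],[0,0,0.385,0,0,-0.87],[0,0,0.385,0,0,-0.87]]'
python3 - <<'E'
from h import *
ps=[]
for i in range(3):
    snap('wrist'); t=robot.get_obs(); ps.append(np.r_[t['tool_pos'],t['ee_rot'][2],t['wrist_force']])
print(np.round(ps,4),t['joint_positions'])
E
```

```text
time: 10.5
tool_pos: [0.555, 0.1292, 0.2467]
ee_rot: [-3.141, 0.0, 0.866]
wrist_force: [-0.1, -0.7, -0.2]
width: 0.0609
finger_force: 0.0
time: 11.25
tool_pos: [0.5546, 0.1289, 0.1714]
ee_rot: [3.14, -0.0, 1.323]
wrist_force: [0.2, -0.4, 1.3]
width: 0.0612
finger_force: 0.0
[[ 0.5549  0.129   0.172   1.3231 -0.0194  0.0259  0.2432]
 [ 0.555   0.129   0.1722  1.3233 -0.0762  0.1355  0.7388]
 [ 0.555   0.129   0.1722  1.3234  0.3351  0.1164  0.6604]] [ 1.28886876e-01  1.37368625e-01  1.38133828e+00 -9.62175967e-05
  1.61977767e+00  3.76239051e-01]
```

```bash
python3 -m handwheel '[[0,-0.008,0.02,0,0,0],[0,-0.008,0.02,0,0,0],[0,-0.008,0.02,0,0,0],[0,-0.008,0.02,0,0,0],[0,-0.008,0.02,0,0,0],[0,-0.008,0.02,0,0,0],[0,-0.008,0.02,0,0,0],[0,-0.008,0.02,0,0,0],[0,-0.008,0.02,0,0,0],[0,-0.008,0.02,0,0,0]]' 1
python3 -m handwheel '[[0,0,0.015,0,0,0],[0,0,0.025,0,0,0],[0,0,0.025,0,0,0]]'
```

```text
time: 12.23
tool_pos: [0.5526, 0.1292, 0.1665]
ee_rot: [3.141, 0.0, 1.324]
wrist_force: [-0.8, -1.3, 0.1]
width: 0.0128
finger_force: 29.9
time: 12.48
tool_pos: [0.5531, 0.1293, 0.1664]
ee_rot: [3.137, -0.001, 1.324]
wrist_force: [-5.2, -1.4, 15.1]
width: 0.0132
finger_force: 30.0
```

```bash
python3 -m handwheel '[[0,0,0,0,0,0.15],[0,0,0,0,0,0.35],[0,0,0,0,0,0.55],[0,0,0,0,0,0.75],[0,0,0,0,0,0.9],[0,0,0,0,0,1],[0,0,0,0,0,1]]'
python3 - <<'E'
from h import *
t=robot.get_obs(); print(np.round(t['wrist_force'],1),np.round(t['wrist_torque'],3),t['tool_pos'],t['width'])
E
python3 -m handwheel '[[0,0,0,0,0,0.15],[0,0,0,0,0,0.35],[0,0,0,0,0,0.55],[0,0,0,0,0,0.75],[0,0,0,0,0,0.9],[0,0,0,0,0,1],[0,0,0,0,0,1]]'
python3 - <<'E'
from h import *
t=robot.get_obs(); print(np.round(t['wrist_force'],1),np.round(t['wrist_torque'],3),t['tool_pos'],t['width'])
E
```

```text
time: 13.07
tool_pos: [0.5534, 0.1292, 0.1663]
ee_rot: [3.138, -0.004, 0.799]
wrist_force: [-3.7, 0.2, 13.8]
width: 0.0128
finger_force: 30.2
[-3.7  0.2 13.8] [-0.229  0.901  0.046] [0.55341863 0.12922387 0.16628928] 0.012813897486227027
time: 13.65
tool_pos: [0.5535, 0.1291, 0.1663]
ee_rot: [3.14, -0.005, 0.275]
wrist_force: [-2.9, -0.6, 14.2]
width: 0.0127
finger_force: 30.4
[-2.9 -0.6 14.2] [-0.372  0.808  0.056] [0.5535363  0.12905229 0.1663165 ] 0.012665095952918738
```

```bash
python3 -m handwheel '[[0,0,0,0,0,0.2],[0,0,0,0,0,0.4],[0,0,0,0,0,0.6],[0,0,0,0,0,0.8]]'
python3 - <<'E'
from h import *
t=robot.get_obs(); print(np.round(t['wrist_force'],1),np.round(t['wrist_torque'],3),t['width'],t['joint_positions'][5])
E
python3 -m handwheel '[[0,0,0,0,0,0.2],[0,0,0,0,0,0.4],[0,0,0,0,0,0.6],[0,0,0,0,0,0.8]]'
python3 - <<'E'
from h import *
t=robot.get_obs(); print(np.round(t['wrist_force'],1),np.round(t['wrist_torque'],3),t['width'],t['joint_positions'][5])
E
```

```text
time: 13.98
tool_pos: [0.5535, 0.1289, 0.1663]
ee_rot: [-3.141, -0.006, -0.147]
wrist_force: [-3.8, -1.6, 14.0]
width: 0.0128
finger_force: 30.6
[-3.8 -1.6 14. ] [-0.483  0.833  0.187] 0.012819793821741966 1.847459681375381
time: 14.32
tool_pos: [0.5535, 0.1287, 0.1663]
ee_rot: [-3.14, -0.005, -0.566]
wrist_force: [-3.0, -1.0, 14.6]
width: 0.0127
finger_force: 30.5
[-3.  -1.  14.6] [-0.558  0.923  0.209] 0.012665075890699599 2.2663758301878993
```

```bash
python3 -m handwheel '[[0,0,0,0,0,0.2],[0,0,0,0,0,0.4],[0,0,0,0,0,0.5]]'
python3 - <<'E'
from h import *
t=robot.get_obs(); print(np.round(t['wrist_force'],1),np.round(t['wrist_torque'],3),t['width'],t['joint_positions'][5])
E
python3 -m handwheel '[[0,0,-0.02,0,0,0],[0,0,-0.02,0,0,0],[0,0,-0.02,0,0,0],[0,0,-0.02,0,0,0],[0,0,-0.02,0,0,0],[0,0,-0.15,0,0,0],[0,0,-0.3,0,0,-0.2],[0,0,-0.4,0,0,-0.4],[0,0,-0.4,0,0,-0.6],[0,0,-0.4,0,0,-0.8]]' -0.3
python3 -m handwheel '[[0,0,0,0,0,-0.2],[0,0,0,0,0,-0.4],[0,0,0,0,0,-0.6],[0,0,0,0,0,-0.8],[0,0,0,0,0,-1],[0,0,0,0,0,-1]]'
python3 -m handwheel '[[0,0,0,0,0,-0.2],[0,0,0,0,0,-0.4],[0,0,0,0,0,-0.6],[0,0,0,0,0,-0.8],[0,0,0,0,0,-1],[0,0,0,0,0,-1]]'
python3 - <<'E'
from h import *
t=robot.get_obs();print(t['tool_pos'],t['ee_rot'],t['joint_positions'][5])
im=snap('wrist'); c=viewer.calibration('wrist')
u,v=map(int,proj(c,[.553,.1285,.166])); print(u,v); v0=max(0,v-75);u0=u-100
cv2.imwrite('pics/v5.png',cv2.resize(im[v0:v0+150,u0:u0+200],(800,600),interpolation=cv2.INTER_CUBIC)[:,:,::-1]); print(u0,v0)
E
```

```text
time: 14.57
tool_pos: [0.5534, 0.1286, 0.1663]
ee_rot: [-3.139, -0.005, -0.827]
wrist_force: [-2.6, -2.9, 14.8]
width: 0.0129
finger_force: 30.5
[-2.6 -2.9 14.8] [-0.626  1.     0.215] 0.012945334110755935 2.5273040823011845
time: 15.4
tool_pos: [0.5529, 0.1292, 0.2424]
ee_rot: [-3.141, -0.002, -0.399]
wrist_force: [0.2, -0.1, -0.1]
width: 0.061
finger_force: 0.0
time: 15.9
tool_pos: [0.5519, 0.1291, 0.2398]
ee_rot: [3.141, 0.003, 0.121]
wrist_force: [-1.7, 0.0, 0.6]
width: 0.0612
finger_force: 0.0
time: 16.4
tool_pos: [0.5521, 0.1291, 0.2404]
ee_rot: [-3.141, 0.002, 0.642]
wrist_force: [-0.6, -0.0, 0.1]
width: 0.0611
finger_force: 0.0
[0.55211795 0.12913718 0.24037573] [-3.14074222e+00  1.90422133e-03  6.42484367e-01] 1.0581733154862982
322 243
222 168
```

View pics/v5.png

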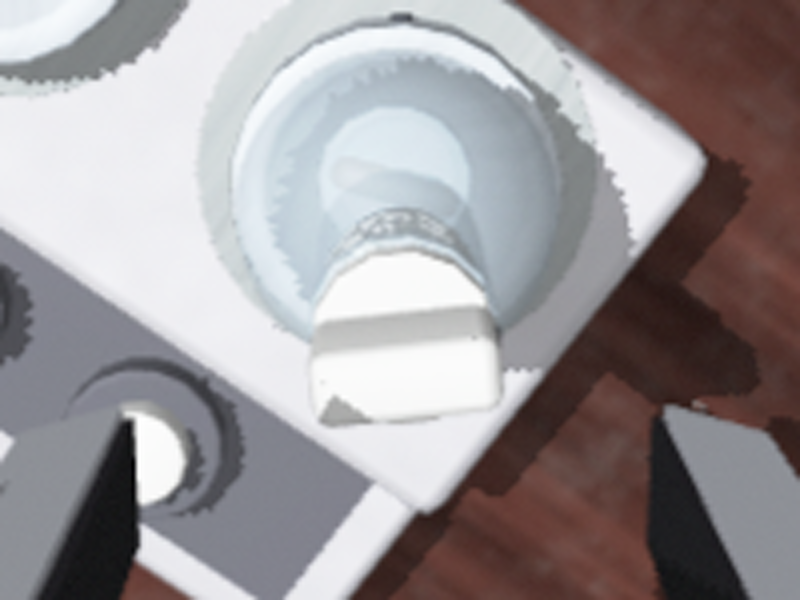

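Crop: the bar has been turned and the flask sits upright, but the lines are hidden from this side. I'm rotating back to regrip half a turn on and will turn to the stop.

```bash
python3 -m handwheel '[[0,0,0,0,0,-0.2],[0,0,0,0,0,-0.4],[0,0,0,0,0,-0.6],[0,0,0,0,0,-0.8],[0,0,0,0,0,-1],[0,0,0,0,0,-1]]'
python3 -m handwheel '[[0,0,0,0,0,-0.2],[0,0,0,0,0,-0.4],[0,0,0,0,0,-0.6],[0,0,0,0,0,-0.8],[0,0,0,0,0,-1],[0,0,0,0,0,-1]]'
python3 -m handwheel '[[0,0,0,0,0,-0.2],[0,0,0,0,0,-0.4],[0,0,0,0,0,-0.6],[0,0,0,0,0,-0.8],[0,0,0,0,0,-1],[0,0,0,0,0,-1]]'
python3 -m handwheel '[[0,0,0.1,0,0,-0.19],[0,0,0.2,0,0,-0.19],[0,0,0.3,0,0,-0.19],[0,0,0.35,0,0,-0.19],[0,0,0.37,0,0,-0.19],[0,0,0.37,0,0,-0.19],[0,0,0.37,0,0,-0.19]]'
python3 - <<'E'
from h import *
t=robot.get_obs();print(t['tool_pos'],t['ee_rot'],t['joint_positions'][5])
E
```

```text
time: 16.95
tool_pos: [0.5523, 0.1292, 0.2409]
ee_rot: [-3.141, 0.001, 1.165]
wrist_force: [-0.2, -0.4, -1.1]
width: 0.0614
finger_force: 0.0
time: 17.45
tool_pos: [0.5524, 0.1292, 0.2411]
ee_rot: [-3.141, 0.0, 1.687]
wrist_force: [-0.2, -0.1, 0.6]
width: 0.0611
finger_force: 0.0
time: 17.95
tool_pos: [0.5524, 0.1292, 0.2412]
ee_rot: [-3.141, -0.0, 2.21]
wrist_force: [0.1, 0.3, -1.7]
width: 0.0613
finger_force: 0.0
time: 18.53
tool_pos: [0.553, 0.1293, 0.1684]
ee_rot: [3.141, 0.001, 2.312]
wrist_force: [0.6, -0.5, 0.1]
width: 0.0611
finger_force: 0.0
[0.55298114 0.1292731  0.16839372] [3.14054161e+00 8.56209553e-04 2.31158511e+00] -0.6109146415561497
```

```bash
python3 -m handwheel '[[0,0,0.008,0,0,0],[0,0,0.008,0,0,0],[0,0,0.008,0,0,0],[0,0,0.008,0,0,0],[0,0,0.008,0,0,0],[0,0,0.008,0,0,0],[0,0,0.008,0,0,0],[0,0,0.02,0,0,0],[0,0,0.033,0,0,0],[0,0,0.033,0,0,0]]' 1
python3 -m handwheel '[[0,0,0,0,0,0.2],[0,0,0,0,0,0.4],[0,0,0,0,0,0.6]]'
python3 - <<'E'
from h import *
t=robot.get_obs(); print(np.round(t['wrist_force'],1),np.round(t['wrist_torque'],3),t['width'],t['joint_positions'][5])
E
```

```text
time: 19.37
tool_pos: [0.553, 0.1288, 0.1664]
ee_rot: [3.139, 0.004, 2.313]
wrist_force: [-5.8, -2.4, 16.1]
width: 0.0128
finger_force: 40.9
time: 19.62
tool_pos: [0.5533, 0.129, 0.166]
ee_rot: [3.137, 0.002, 1.995]
wrist_force: [-3.2, -1.9, 15.1]
width: 0.0132
finger_force: 38.7
[-3.2 -1.9 15.1] [-0.448  1.078  0.209] 0.01321232908673758 -0.2940057827744724
```

```bash
cat > s.py <<'E'
from h import *
t=robot.get_obs(); print(' F',np.round(t['wrist_force'],1),'T',np.round(t['wrist_torque'],3),'yaw',round(t['ee_rot'][2],3),'j6',round(t['joint_positions'][5],3))
E
python3 -m handwheel '[[0,0,0,0,0,0.15],[0,0,0,0,0,0.25]]' >/dev/null; python3 s.py
python3 -m handwheel '[[0,0,0,0,0,0.15],[0,0,0,0,0,0.25]]' >/dev/null; python3 s.py
python3 -m handwheel '[[0,0,0,0,0,0.15],[0,0,0,0,0,0.25]]' >/dev/null; python3 s.py
python3 -m handwheel '[[0,0,0,0,0,0.15],[0,0,0,0,0,0.25]]' >/dev/null; python3 s.py
```

```text
F [-4.3 -2.1 15.5] T [-0.438  1.018  0.4  ] yaw 1.866 j6 -0.165
 F [-3.8 -2.1 16. ] T [-0.386  1.039  0.474] yaw 1.735 j6 -0.035
 F [-4.  -1.1 14.9] T [-0.393  0.948  0.42 ] yaw 1.604 j6 0.096
 F [-3.5 -1.2 14.8] T [-0.452  1.012  0.449] yaw 1.473 j6 0.227
```

Torque jumped from 0.21 to 0.45 N m and stayed there, so plug A is at its stop. I'm releasing it and going over flask B.

```bash
python3 -m handwheel '[[0,0,-0.02,0,0,0],[0,0,-0.02,0,0,0],[0,0,-0.02,0,0,0],[0,0,-0.02,0,0,0],[0,0,-0.02,0,0,0],[0,0,-0.15,0,0,0],[0,0,-0.3,0,0,0.2],[0,0,-0.43,0,0,0.4],[0,0,-0.43,0,0,0.6],[0,0,-0.43,0,0,0.8]]' -0.3
python3 -m handwheel '[[0,0,0,0,0,0.2],[0,0,0,0,0,0.4],[0,0,0,0,0,0.6],[0,0,0,0,0,0.8],[0,0,0,0,0,1],[0,0,0,0,0,1]]'
python3 - <<'E'
from h import *
im=snap('wrist'); c=viewer.calibration('wrist')
u,v=map(int,proj(c,[.553,.1285,.166])); v0=max(0,v-75);u0=u-100
cv2.imwrite('pics/v6.png',cv2.resize(im[v0:v0+150,u0:u0+200],(800,600),interpolation=cv2.INTER_CUBIC)[:,:,::-1])
E
python3 -m handwheel '[[-0.1,0.1,0,0,0,0.1],[-0.25,0.3,0,0,0,0.2],[-0.4,0.5,0,0,0,0.2],[-0.5,0.64,0,0,0,0.2],[-0.53,0.69,0,0,0,0.2],[-0.53,0.69,0,0,0,0.2]]'
python3 -m handwheel '[[-0.1,0.14,0,0,0,0],[-0.25,0.32,0,0,0,0],[-0.4,0.52,0,0,0,0],[-0.5,0.65,0,0,0,0],[-0.53,0.69,0,0,0,0],[-0.53,0.69,0,0,0,0]]' -1
python3 -m handwheel '[[-0.1,0.14,0,0,0,0],[-0.25,0.32,0,0,0,0],[-0.4,0.52,0,0,0,0],[-0.5,0.65,0,0,0,0],[-0.53,0.69,0,0,0,0],[-0.53,0.69,0,0,0,0],[-0.53,0.69,0,0,0,0]]'
python3 - <<'E'
from h import *
t=robot.get_obs();print(t['tool_pos'],t['ee_rot'],t['joint_positions'][5])
snap('wrist','w2.png'); c=viewer.calibration('wrist'); print(proj(c,[.502,-.355,.022]),proj(c,[.502,-.355,.136]))
E
```

```text
time: 21.12
tool_pos: [0.553, 0.1294, 0.2482]
ee_rot: [3.14, -0.001, 1.052]
wrist_force: [-0.8, -0.0, -0.5]
width: 0.0611
finger_force: 0.0
time: 21.62
tool_pos: [0.5519, 0.1292, 0.2452]
ee_rot: [-3.14, 0.003, 0.532]
wrist_force: [-0.0, 0.1, -0.8]
width: 0.0612
finger_force: 0.0
time: 22.17
tool_pos: [0.5306, -0.0476, 0.246]
ee_rot: [3.141, 0.002, 0.425]
wrist_force: [-0.1, -0.3, -0.9]
width: 0.0609
finger_force: 0.0
time: 22.67
tool_pos: [0.4915, -0.2154, 0.2458]
ee_rot: [-3.141, 0.001, 0.426]
wrist_force: [1.1, 0.8, -1.1]
width: 0.0939
finger_force: 0.0
time: 23.25
tool_pos: [0.454, -0.3813, 0.2462]
ee_rot: [-3.139, -0.001, 0.43]
wrist_force: [0.2, -0.6, -0.1]
width: 0.0941
finger_force: 0.0
[ 0.45400349 -0.38132929  0.24615186] [-3.13927102e+00 -8.15728339e-04  4.30002723e-01] 0.3459673078575596
(np.float64(317.2177644567102), np.float64(149.55805025290368)) (np.float64(315.9119942484766), np.float64(156.630472749401))
```

View pics/w2.png

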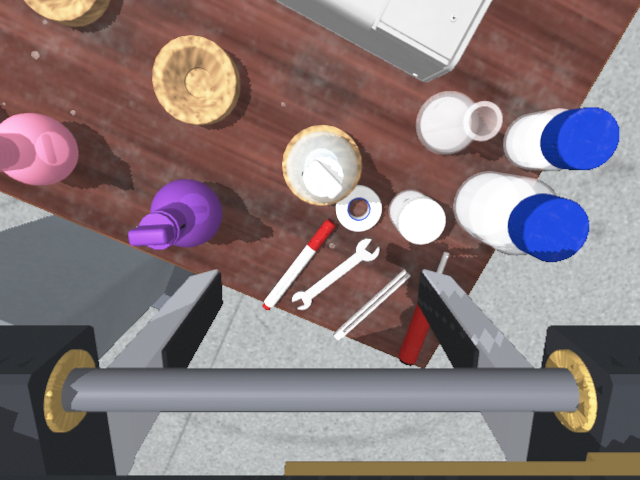

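Wrist view: flask B's ring is at (321,165), its plug is centred at about (322,176), and the bar runs from about (310,167) to (335,187). It has not been knocked much. The jar is at (405,215) and the conical flask at (445,123).

Run:
```python
from h import *
c=viewer.calibration('wrist')
print(onz(c,321,165,.02),onz(c,322,177,.116),onz(c,324,178,.136))
p,q=onz(c,312,168,.136),onz(c,336,188,.136); print('bar dir',np.arctan2(*(q-p)[[1,0]]),np.linalg.norm(p-q))
print('jar top',onz(c,418,218,.053),'roll',onz(c,358,208,.02),'purple',onz(c,187,213,.04))
im=snap('wrist'); t=robot.get_obs(); print(t['tool_pos'],t['ee_rot'][2])
g=im[95:245,230:430]; g=cv2.resize(g,(800,600),interpolation=cv2.INTER_CUBIC); cv2.imwrite('pics/w3.png',g[:,:,::-1])
```

```text
[ 0.48976418 -0.36476127  0.02      ] [ 0.4887763  -0.36595857  0.116     ] [ 0.49069428 -0.36658112  0.136     ]
bar dir -1.8304482386127754 0.022469289026261677
jar top [ 0.48559598 -0.46804296  0.053     ] roll [ 0.46606835 -0.41755616  0.02      ] purple [ 0.39400878 -0.26434225  0.04      ]
[ 0.4543669  -0.38047695  0.24696316] 0.4317269212201118
```

View pics/w3.png

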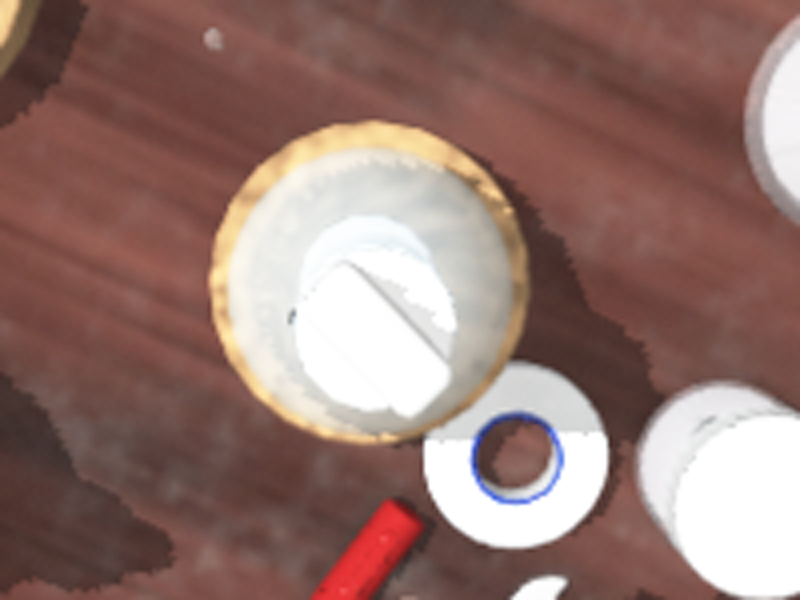

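The crop confirms flask B with its axis at about (0.489,-0.366), slightly shifted from before, and its bar direction at about -1.83 rad. I'm grasping the neck.

```bash
python3 -m handwheel '[[0.1,0.005,0,0,0,0],[0.19,0.005,0,0,0,0],[0.19,0.005,0,0,0,0],[0.19,0.005,0.2,0,0,0],[0.19,0.005,0.4,0,0,0],[0.19,0.005,0.6,0,0,0],[0.19,0.005,0.75,0,0,0],[0.19,0.005,0.83,0,0,0],[0.19,0.005,0.845,0,0,0],[0.19,0.005,0.845,0,0,0]]' -0.3
python3 -m handwheel '[[0,0,0,0,0,0],[0,0,0,0,0,0],[0,0,0,0,0,0],[0,0,0,0,0,0],[0,0,0,0,0,0],[0,0,0,0,0,0],[0,0,0,0,0,0],[0,0,0,0,0,0],[0,0,0,0,0,0]]' 1; python3 s.py
```

```text
time: 24.18
tool_pos: [0.4878, -0.3661, 0.0769]
ee_rot: [-3.139, 0.001, 0.43]
wrist_force: [0.3, -0.2, 0.4]
width: 0.0613
finger_force: 0.0
time: 24.93
tool_pos: [0.4886, -0.3678, 0.0791]
ee_rot: [3.141, -0.001, 0.429]
wrist_force: [-0.7, 2.0, 5.6]
width: 0.0316
finger_force: 29.9
 F [-0.7  2.   5.6] T [ 0.358  0.204 -0.032] yaw 0.429 j6 0.404
```

```bash
python3 -m handwheel '[[0,0,-0.1,0,0,0],[0,0,-0.25,0,0,0],[0,0,-0.4,0,0,0],[0,0,-0.55,0,0,0],[0,0,-0.7,0,0,0],[0,0,-0.85,0,0,0],[0,0,-0.95,0,0,0],[0,0,-1,0,0,0],[0,0,-1,0,0,0]]'
python3 -m handwheel '[[0.04,-0.08,-0.05,0,0,0],[0.14,-0.24,-0.1,0,0,0],[0.24,-0.42,-0.15,0,0,0],[0.33,-0.58,-0.15,0,0,0],[0.4,-0.7,-0.15,0,0,0],[0.43,-0.76,-0.15,0,0,0],[0.44,-0.78,-0.15,0,0,0],[0.44,-0.78,-0.15,0,0,0]]'
python3 -m handwheel '[[0.04,-0.08,0,0,0,0],[0.14,-0.24,0,0,0,0],[0.24,-0.42,0,0,0,0],[0.33,-0.58,0,0,0,0],[0.4,-0.7,0,0,0,0],[0.43,-0.76,0,0,0,0],[0.44,-0.78,0,0,0,0],[0.44,-0.78,0,0,0,0]]'
python3 -m handwheel '[[0.04,-0.08,0,0,0,0],[0.14,-0.24,0,0,0,0],[0.24,-0.42,0,0,0,0],[0.33,-0.58,0,0,0,0],[0.4,-0.7,0,0,0,0],[0.43,-0.76,0,0,0,0],[0.44,-0.78,0,0,0,0],[0.44,-0.78,0,0,0,0]]'
python3 s.py
```

```text
time: 25.68
tool_pos: [0.4888, -0.3685, 0.2799]
ee_rot: [3.138, -0.001, 0.428]
wrist_force: [-0.3, 0.3, -3.0]
width: 0.0315
finger_force: 29.9
time: 26.35
tool_pos: [0.5031, -0.1884, 0.3064]
ee_rot: [-3.14, 0.002, 0.43]
wrist_force: [0.0, -0.3, -3.5]
width: 0.0315
finger_force: 29.9
time: 27.02
tool_pos: [0.5188, -0.0114, 0.3069]
ee_rot: [3.142, 0.002, 0.428]
wrist_force: [-0.1, -0.5, -2.7]
width: 0.0319
finger_force: 29.9
time: 27.68
tool_pos: [0.5343, 0.1666, 0.3072]
ee_rot: [3.141, 0.001, 0.428]
wrist_force: [-0.2, -0.9, -3.1]
width: 0.0317
finger_force: 29.9
 F [-0.2 -0.9 -3.1] T [ 0.034  0.028 -0.039] yaw 0.428 j6 1.344
```

```bash
python3 -m handwheel '[[0.04,-0.08,0,0,0,0],[0.14,-0.24,0,0,0,-0.1],[0.24,-0.42,0,0,0,-0.3],[0.33,-0.58,0,0,0,-0.5],[0.4,-0.7,0,0,0,-0.7],[0.43,-0.77,0,0,0,-0.9],[0.44,-0.79,0,0,0,-1],[0.44,-0.79,0,0,0,-1]]'
python3 -m handwheel '[[0,0,0.1,0,0,-0.2],[0,0,0.2,0,0,-0.4],[0,0,0.25,0,0,-0.6],[0,0,0.3,0,0,-0.76],[0,0,0.3,0,0,-0.76],[0,0,0.3,0,0,-0.76]]'
python3 s.py
python3 - <<'E'
from h import *
for n in ('wrist',):
    c=viewer.calibration(n); im=snap(n); g=cv2.medianBlur(cv2.cvtColor(im,cv2.COLOR_RGB2GRAY),3)
    cs=cv2.HoughCircles(g,cv2.HOUGH_GRADIENT_ALT,1.5,15,param1=200,param2=0.6,minRadius=8,maxRadius=90)
    for u,v,r in (cs[0] if cs is not None else []):
        p=onz(c,u,v,.072)
        if abs(p[0]-.55)<.02 and min(abs(p[1]-.347),abs(p[1]-.237),abs(p[1]-.1285))<.02: print(round(u),round(v),round(r),p.round(4))
t=[]
for i in range(3): snap('wrist'); t.append(robot.get_obs()['tool_pos'])
print(np.mean(t,0))
E
```

```text
time: 28.35
tool_pos: [0.5492, 0.3469, 0.307]
ee_rot: [3.141, 0.002, 0.952]
wrist_force: [-0.7, -0.3, -3.8]
width: 0.0316
finger_force: 30.0
time: 28.85
tool_pos: [0.5488, 0.3455, 0.2475]
ee_rot: [-3.141, 0.002, 1.344]
wrist_force: [-0.1, -0.4, -2.7]
width: 0.0314
finger_force: 30.0
 F [-0.1 -0.4 -2.7] T [-0.103 -0.047  0.011] yaw 1.344 j6 0.702
321 208 40 [0.5499 0.3501 0.072 ]
321 208 51 [0.5499 0.3501 0.072 ]
321 208 14 [0.5499 0.3501 0.072 ]
[0.54907338 0.34707641 0.24935033]
```

```bash
python3 -m handwheel '[[0.006,0.004,0.1,0,0,0],[0.006,0.004,0.25,0,0,0],[0.006,0.004,0.4,0,0,0],[0.006,0.004,0.5,0,0,0],[0.006,0.004,0.56,0,0,0],[0.006,0.004,0.585,0,0,0],[0.006,0.004,0.595,0,0,0],[0.006,0.004,0.6,0,0,0],[0.006,0.004,0.6,0,0,0],[0.006,0.004,0.6,0,0,0]]'; python3 s.py
```

```text
time: 29.88
tool_pos: [0.5495, 0.3486, 0.1304]
ee_rot: [3.14, -0.0, 1.35]
wrist_force: [-3.1, -4.4, 3.7]
width: 0.0319
finger_force: 30.0
 F [-3.1 -4.4  3.7] T [-0.994  0.792  0.071] yaw 1.35 j6 0.7
```

```bash
python3 -m handwheel '[[0,0,0,0,0,0],[0,0,0,0,0,0],[0,0,0,0,0,0],[0,0,0,0,0,0],[0,0,0,0,0,0],[0,0,-0.2,0,0,0],[0,0,-0.4,0,0,0],[0,0,-0.55,0,0,0],[0,0,-0.6,0,0,0]]' -0.3
python3 -m handwheel '[[-0.2,0,0,0,0,0],[-0.4,0,0,0,0,0],[-0.4,0,0,0,0,0],[-0.4,0,0,0,0,0]]'
python3 - <<'E'
from h import *
c=viewer.calibration('wrist'); im=snap('wrist')
t=robot.get_obs();print(t['tool_pos'],t['ee_rot'],t['joint_positions'])
u,v=proj(c,[.549,.347,.186]);u,v=int(u),int(v);print(u,v); v0=max(0,v-75);u0=u-100
cv2.imwrite('pics/v7.png',cv2.resize(im[v0:v0+150,u0:u0+200],(800,600),interpolation=cv2.INTER_CUBIC)[:,:,::-1]); print(u0,v0)
E
```

```text
time: 30.63
tool_pos: [0.5511, 0.35, 0.255]
ee_rot: [3.133, -0.007, 1.35]
wrist_force: [-0.6, -0.6, 0.8]
width: 0.0613
finger_force: 0.0
time: 30.97
tool_pos: [0.5313, 0.2694, 0.2469]
ee_rot: [-3.14, 0.001, 1.348]
wrist_force: [0.3, 0.5, -0.1]
width: 0.0611
finger_force: 0.0
[0.53163649 0.2705345  0.24707916] [-3.14071469e+00 -9.73553105e-05  1.34896564e+00] [3.75352370e-01 1.88665781e-01 1.17530650e+00 5.86785654e-04
 1.77829160e+00 5.97303701e-01]
321 118
221 43
```

View pics/v7.png

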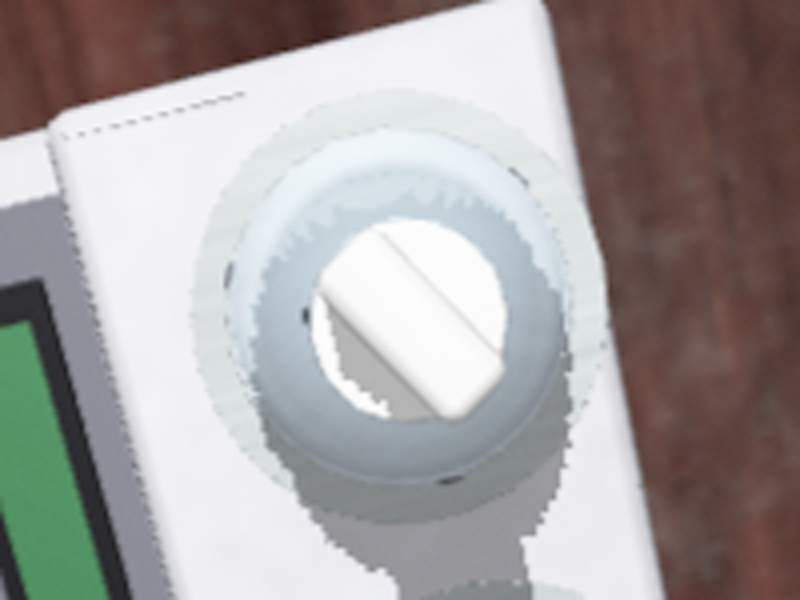

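The crop shows flask B seated level in the left ring. Its bar top runs from (349,261) to (477,390) in the crop, with the neck mark at (305,315).

Run:
```python
from h import *
c=viewer.calibration('wrist')
f=lambda a,b,z=.186: onz(c,221+a/4,43+b/4,z)
p,q=f(349,261),f(477,390); print(p,q,np.linalg.norm(q-p),(p+q)/2,'flange',f(405,320,.166),'ring',f(400,305,.072))
th=np.arctan2(q[1]-p[1],q[0]-p[0])
ps=[]
for i in range(3): snap('wrist'); t=robot.get_obs(); ps.append(np.r_[t['tool_pos'],t['ee_rot'][2]])
m=np.mean(ps,0); print(m,'bar',th)
d=(th-m[3]+np.pi/2)%np.pi-np.pi/2; print('turn deg',np.degrees(d),np.degrees(d)+180)
```

```text
[0.54273746 0.35514684 0.186     ] [0.55687305 0.33358373 0.186     ] 0.025783382526779867 [0.54980525 0.34436529 0.186     ] flange [0.54896567 0.34580069 0.166     ] ring [0.5494853  0.35058446 0.072     ]
[0.53187253 0.27156511 0.2472847  1.35065542] bar -0.9905327459830728
turn deg 45.85979928020055 225.85979928020055
```

```bash
python3 -m handwheel '[[0.1,0,0,0,0,-0.2],[0.3,0,0,0,0,-0.4],[0.38,0,0,0,0,-0.6],[0.38,0,0,0,0,-0.8],[0.38,0,0,0,0,-1],[0.38,0,0,0,0,-1]]'
python3 -m handwheel '[[0,0,0,0,0,-0.2],[0,0,0.1,0,0,-0.4],[0,0,0.2,0,0,-0.53],[0,0,0.3,0,0,-0.53],[0,0,0.36,0,0,-0.53],[0,0,0.38,0,0,-0.53],[0,0,0.38,0,0,-0.53],[0,0,0.38,0,0,-0.53]]'
python3 - <<'E'
from h import *
ps=[]
for i in range(3): snap('wrist'); t=robot.get_obs(); ps.append(np.r_[t['tool_pos'],t['ee_rot'][2],t['wrist_force']])
print(np.mean(ps,0).round(4),t['joint_positions'][5])
E
```

```text
time: 31.67
tool_pos: [0.5483, 0.3468, 0.2469]
ee_rot: [-3.141, 0.0, 1.878]
wrist_force: [-0.3, -0.1, 0.4]
width: 0.0611
finger_force: 0.0
time: 32.33
tool_pos: [0.5488, 0.3454, 0.1727]
ee_rot: [3.14, 0.0, 2.151]
wrist_force: [-0.3, -0.5, 0.5]
width: 0.0609
finger_force: 0.0
[ 0.5491  0.3455  0.1736  2.1508 -0.3156  0.291  -0.2142] -0.10586426273041111
```

Well centred. I'll close about 1 mm above the ledge, then press.

```bash
python3 -m handwheel '[[0,0,0.03,0,0,0],[0,0,0.03,0,0,0],[0,0,0.03,0,0,0],[0,0,0.03,0,0,0],[0,0,0.03,0,0,0],[0,0,0.03,0,0,0],[0,0,0.03,0,0,0],[0,0,0.03,0,0,0],[0,0,0.03,0,0,0],[0,0,0.03,0,0,0]]' 1; python3 s.py
python3 -m handwheel '[[0,0,0.015,0,0,0],[0,0,0.025,0,0,0],[0,0,0.025,0,0,0],[0,0,0.025,0,0,0]]'; python3 s.py
```

```text
time: 33.32
tool_pos: [0.5492, 0.3455, 0.1667]
ee_rot: [3.139, 0.0, 2.151]
wrist_force: [2.0, 1.3, 3.1]
width: 0.0127
finger_force: 30.1
 F [2.  1.3 3.1] T [ 0.49  -0.659  0.053] yaw 2.151 j6 -0.106
time: 33.65
tool_pos: [0.5496, 0.3457, 0.1666]
ee_rot: [3.134, 0.001, 2.151]
wrist_force: [-1.7, -0.1, 15.4]
width: 0.0129
finger_force: 30.1
 F [-1.7 -0.1 15.4] T [-0.042  0.081  0.02 ] yaw 2.151 j6 -0.106
```

```bash
python3 -m handwheel '[[0,0,0,0,0,0.2],[0,0,0,0,0,0.4],[0,0,0,0,0,0.6],[0,0,0,0,0,0.8],[0,0,0,0,0,1]]'>/dev/null; python3 s.py
python3 -m handwheel '[[0,0,0,0,0,0.2],[0,0,0,0,0,0.4],[0,0,0,0,0,0.6],[0,0,0,0,0,0.8],[0,0,0,0,0,1]]'>/dev/null; python3 s.py
python3 -m handwheel '[[0,0,0,0,0,0.2],[0,0,0,0,0,0.4],[0,0,0,0,0,0.6],[0,0,0,0,0,0.8],[0,0,0,0,0,1]]'>/dev/null; python3 s.py
python3 -m handwheel '[[0,0,0,0,0,0.2],[0,0,0,0,0,0.4]]'>/dev/null; python3 s.py
```

```text
F [-0.3 -0.1 15. ] T [0.004 0.257 0.178] yaw 1.623 j6 0.422
 F [-1.3  0.1 15.8] T [0.084 0.453 0.193] yaw 1.1 j6 0.946
 F [-2.   0.9 14.7] T [0.283 0.624 0.176] yaw 0.576 j6 1.469
 F [-2.4  0.6 14.5] T [0.348 0.686 0.2  ] yaw 0.367 j6 1.679
```

```bash
python3 -m handwheel '[[0,0,0,0,0,0.15],[0,0,0,0,0,0.3]]'>/dev/null; python3 s.py
python3 -m handwheel '[[0,0,0,0,0,0.15],[0,0,0,0,0,0.3]]'>/dev/null; python3 s.py
python3 -m handwheel '[[0,0,0,0,0,0.15],[0,0,0,0,0,0.3]]'>/dev/null; python3 s.py
```

```text
F [-0.9  0.3 15.6] T [0.382 0.701 0.179] yaw 0.211 j6 1.834
 F [-1.7  1.3 14.8] T [0.419 0.712 0.224] yaw 0.054 j6 1.991
 F [-2.8 -0.6 16. ] T [0.501 0.606 0.227] yaw -0.103 j6 2.149
```

```bash
python3 -m handwheel '[[0,0,0,0,0,0.15],[0,0,0,0,0,0.25]]'>/dev/null; python3 s.py
python3 -m handwheel '[[0,0,0,0,0,0.15],[0,0,0,0,0,0.25]]'>/dev/null; python3 s.py
python3 -m handwheel '[[0,0,0,0,0,0.15],[0,0,0,0,0,0.22]]'>/dev/null; python3 s.py
```

```text
F [-2.2  0.6 14.5] T [0.484 0.678 0.456] yaw -0.233 j6 2.279
 F [-2.2  1.3 15.2] T [0.533 0.62  0.455] yaw -0.363 j6 2.409
 F [-2.8  0.7 15.3] T [0.547 0.63  0.459] yaw -0.478 j6 2.524
```

Plug B is at its stop too: 0.2 → 0.46 N m, held. I'm releasing it, retreating and measuring the keys.

```bash
python3 -m handwheel '[[0,0,-0.02,0,0,0],[0,0,-0.02,0,0,0],[0,0,-0.02,0,0,0],[0,0,-0.02,0,0,0],[0,0,-0.02,0,0,0],[0,0,-0.15,0,0,0],[0,0,-0.3,0,0,-0.2],[0,0,-0.45,0,0,-0.4],[0,0,-0.45,0,0,-0.6],[0,0,-0.45,0,0,-0.8]]' -0.3
python3 -m handwheel '[[-0.2,-0.05,0,0,0,-0.11],[-0.4,0,0,0,0,-0.11],[-0.6,0,0,0,0,-0.11],[-0.8,0,0,0,0,-0.11],[-0.8,0,0,0,0,-0.11],[-0.8,0,0,0,0,-0.11]]'
python3 -m handwheel '[[0,0.2,0,0,0,0],[0,0.4,0,0,0,0],[0,0.6,0,0,0,0],[0,0.68,0,0,0,0],[0,0.68,0,0,0,0],[0,0.68,0,0,0,0]]' 1
python3 - <<'E'
from h import *
t=robot.get_obs();print(t['tool_pos'],t['ee_rot'],t['joint_positions'])
snap('wrist','k1.png'); c=viewer.calibration('wrist'); print(proj(c,[.457,.247,.051]),proj(c,[.457,.197,.051]),proj(c,[.459,.137,.051]))
E
```

```text
time: 36.9
tool_pos: [0.5488, 0.3449, 0.2526]
ee_rot: [-3.141, -0.002, -0.053]
wrist_force: [-0.1, -0.6, -0.1]
width: 0.061
finger_force: 0.0
time: 37.4
tool_pos: [0.3868, 0.3539, 0.25]
ee_rot: [3.14, 0.001, 0.002]
wrist_force: [-0.8, -0.5, -0.6]
width: 0.061
finger_force: 0.0
time: 37.9
tool_pos: [0.3897, 0.2174, 0.2504]
ee_rot: [3.141, 0.001, -0.004]
wrist_force: [-0.3, 0.9, -0.2]
width: 0.0246
finger_force: 0.0
[0.38968177 0.21742945 0.25041546] [ 3.14130383e+00  6.79662336e-04 -3.98437628e-03] [ 3.81767484e-01 -1.49626111e-01  1.51284183e+00 -1.21362097e-05
  1.77911532e+00  1.95654558e+00]
(np.float64(288.28521129591724), np.float64(135.34052977937012)) (np.float64(342.90625868661203), np.float64(135.26601625318318)) (np.float64(408.5853778918764), np.float64(132.92194089469382))
```

View pics/k1.png

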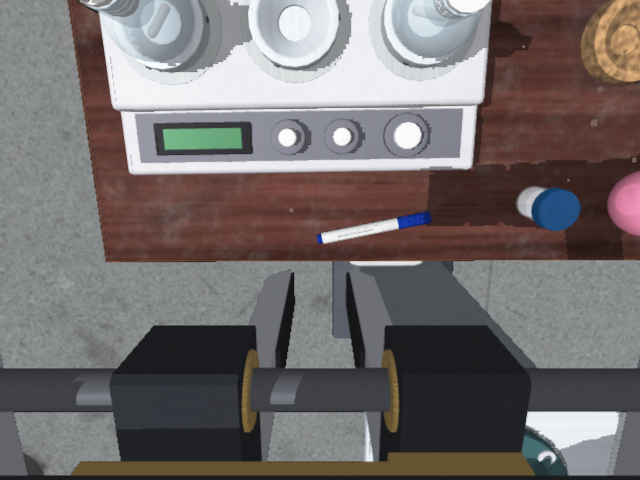

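The keys are at (288,137), (342,136) and (408,135), matching the estimates. Both flasks stand upright in the outer rings. Before pressing, I'll check the lines from the sides they should face.

```bash
cat > m.py <<'E'
from h import *; import sys
im=snap('wrist'); c=viewer.calibration('wrist'); X=eval(sys.argv[1])
u,v=map(int,proj(c,X)); v0=min(max(0,v-50),380);u0=min(max(0,u-50),540)
np.save(sys.argv[2],cv2.resize(im[v0:v0+100,u0:u0+100],(400,400),interpolation=cv2.INTER_CUBIC)); print(u,v,u0,v0)
E
python3 - <<'E'
from h import *
c=viewer.calibration('wrist')
for u,v in ((288,137),(342,136),(408,135)): print(onz(c,u,v,.051))
E
python3 -m handwheel '[[0.15,-0.2,0,0,0,0],[0.15,-0.4,0,0,0,0],[0.15,-0.6,0,0,0,0],[0.15,-0.8,0,0,0,0],[0.15,-0.9,0,0,0,0],[0.15,-0.9,0,0,0,0]]'
python3 m.py '[.549,.346,.165]' B.npy
python3 -m handwheel '[[0,0.2,0,0,0,0],[0,0.4,0,0,0,0],[0,0.6,0,0,0,0],[0,0.8,0,0,0,0],[0,0.9,0,0,0,0],[0,0.9,0,0,0,0]]'
python3 -m handwheel '[[0,0.2,0,0,0,0],[0,0.4,0,0,0,0],[0,0.6,0,0,0,0],[0,0.8,0,0,0,0],[0,0.85,0,0,0,0],[0,0.85,0,0,0,0]]'
python3 m.py '[.553,.1285,.165]' A.npy
python3 -c "
import numpy as np,cv2
cv2.imwrite('pics/lines.png',np.hstack([np.load('B.npy'),np.load('A.npy')])[:,:,::-1])"
```

```text
[0.45552434 0.24729262 0.051     ]
[0.4563487  0.19782132 0.051     ]
[0.45715741 0.13743541 0.051     ]
time: 38.45
tool_pos: [0.4176, 0.4038, 0.2482]
ee_rot: [3.141, 0.003, 0.006]
wrist_force: [-0.5, -0.4, 0.0]
width: 0.0003
finger_force: 0.0
413 27 363 0
time: 39.0
tool_pos: [0.4187, 0.2145, 0.2514]
ee_rot: [3.14, -0.001, -0.006]
wrist_force: [-0.0, -0.1, -0.3]
width: 0.0003
finger_force: 0.0
time: 39.5
tool_pos: [0.4187, 0.0465, 0.2509]
ee_rot: [3.141, -0.0, -0.005]
wrist_force: [-0.4, -0.2, -0.4]
width: 0.0003
finger_force: 0.0
185 23 135 0
```

View pics/lines.png

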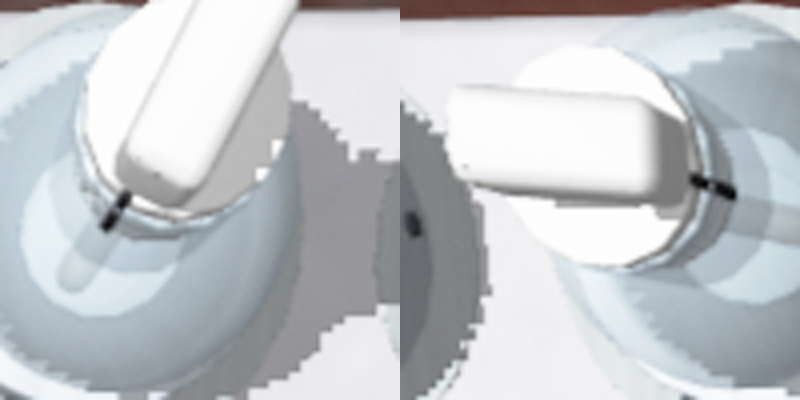

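Both pairs of black lines meet: B at (118,210) in the left half of the crop and A at (712,185) in the right half. The plugs are home. I'm turning the camera side away from the flasks before pressing the keys.

```bash
python3 -m handwheel '[[0,0,0,0,0,-0.2],[0,0,0,0,0,-0.4],[0,0,0,0,0,-0.6],[0,0,0,0,0,-0.8],[0,0,0,0,0,-1],[0,0,0,0,0,-1]]' >/dev/null
python3 -m handwheel '[[0,0,0,0,0,-0.2],[0,0,0,0,0,-0.4],[0,0,0,0,0,-0.6],[0,0,0,0,0,-0.8],[0,0,0,0,0,-1],[0,0,0,0,0,-1]]' >/dev/null
python3 -m handwheel '[[0,0,0,0,0,-0.2],[0,0,0,0,0,-0.4],[0,0,0,0,0,-0.6],[0,0,0,0,0,-0.8],[0,0,0,0,0,-1],[0,0,0,0,0,-1]]' >/dev/null
python3 -m handwheel '[[0,0,0,0,0,-0.2],[0,0,0,0,0,-0.4],[0,0,0,0,0,-0.6],[0,0,0,0,0,-0.8],[0,0,0,0,0,-1],[0,0,0,0,0,-1]]' >/dev/null
python3 -m handwheel '[[0,0,0,0,0,-0.2],[0,0,0,0,0,-0.4],[0,0,0,0,0,-0.6],[0,0,0,0,0,-0.8],[0,0,0,0,0,-1],[0,0,0,0,0,-1]]' >/dev/null
python3 -m handwheel '[[0,0,0,0,0,-0.2],[0,0,0,0,0,-0.4],[0,0,0,0,0,-0.6],[0,0,0,0,0,-0.8],[0,0,0,0,0,-1],[0,0,0,0,0,-1]]'
python3 -m handwheel '[[-0.19,0.2,0,0,0,0],[-0.19,0.4,0,0,0,0],[-0.19,0.6,0,0,0,0],[-0.19,0.8,0,0,0,0],[-0.19,1,0,0,0,0],[-0.19,1,0,0,0,0],[-0.19,1,0,0,0,0]]'
python3 - <<'E'
from h import *
ps=[]
for i in range(3): snap('wrist'); t=robot.get_obs(); ps.append(np.r_[t['tool_pos'],t['ee_rot']])
print(np.array(ps).round(4),t['joint_positions'][5])
E
```

```text
time: 42.55
tool_pos: [0.4185, 0.0486, 0.2509]
ee_rot: [3.142, 0.0, 3.136]
wrist_force: [0.3, 0.4, -0.1]
width: 0.0004
finger_force: 0.0
time: 43.13
tool_pos: [0.456, 0.2505, 0.2501]
ee_rot: [-3.141, -0.001, 3.139]
wrist_force: [-0.6, -0.4, 0.3]
width: 0.0003
finger_force: 0.0
[[ 4.5630e-01  2.4890e-01  2.5040e-01 -3.1404e+00 -8.0000e-04  3.1382e+00]
 [ 4.5650e-01  2.4790e-01  2.5070e-01 -3.1405e+00 -3.0000e-04  3.1373e+00]
 [ 4.5670e-01  2.4730e-01  2.5090e-01 -3.1408e+00  1.0000e-04  3.1369e+00]] -1.1786627619422072
```

```bash
python3 -m handwheel '[[0,0,0.2,0,0,0],[0,0,0.4,0,0,0],[0,0,0.6,0,0,0],[0,0,0.8,0,0,0],[0,0,0.92,0,0,0],[0,0,0.96,0,0,0],[0,0,0.96,0,0,0],[0,0,0.96,0,0,0]]'; python3 s.py
python3 -m handwheel '[[0,0,0.03,0,0,0],[0,0,0.05,0,0,0],[0,0,0.065,0,0,0],[0,0,0.065,0,0,0],[0,0,0.065,0,0,0]]'; python3 s.py
```

```text
time: 43.95
tool_pos: [0.4578, 0.2477, 0.0604]
ee_rot: [3.141, 0.002, 3.138]
wrist_force: [-0.8, -0.4, 0.6]
width: 0.0004
finger_force: 0.0
 F [-0.8 -0.4  0.6] T [ 0.108 -0.156  0.028] yaw 3.138 j6 -1.18
time: 44.37
tool_pos: [0.4594, 0.249, 0.0501]
ee_rot: [3.14, 0.007, 3.141]
wrist_force: [0.1, -1.8, 9.9]
width: 0.0004
finger_force: 5.3
 F [ 0.1 -1.8  9.9] T [-0.265 -0.005 -0.03 ] yaw 3.141 j6 -1.181
```

Pressing met a stiff stop at z≈0.050, so the fingers seem to land on something other than the key, perhaps a collar. I'm backing off and analysing the key's profile numerically.

```bash
python3 -m handwheel '[[0,0,-0.1,0,0,0],[0,0,-0.2,0,0,0],[0,0,-0.2,0,0,0],[0,0,-0.2,0,0,0]]'; python3 s.py
python3 - <<'E'
from h import *
im=cv2.imread('pics/k1.png')
for (u,v) in ((288,137),(342,136),(408,135)):
    print((u,v)); 
    for dv in (-12,-6,0,6,12): print(dv,[ '%d'%im[v+dv,u+d].mean() for d in range(-30,31,2)])
    print('col',['%d'%im[v+d,u].mean() for d in range(-26,28,2)])
E
```

```text
time: 44.7
tool_pos: [0.4578, 0.2489, 0.0874]
ee_rot: [3.14, 0.004, 3.141]
wrist_force: [0.1, 0.8, -0.7]
width: 0.0005
finger_force: 0.0
 F [ 0.1  0.8 -0.7] T [ 0.044 -0.159  0.043] yaw 3.141 j6 -1.181
(288, 137)
-12 ['147', '147', '146', '146', '146', '146', '145', '146', '141', '142', '147', '147', '146', '146', '145', '144', '144', '143', '142', '142', '133', '96', '79', '82', '125', '143', '144', '143', '143', '143', '144']
-6 ['147', '147', '146', '147', '147', '145', '147', '140', '149', '148', '147', '180', '251', '252', '252', '251', '249', '220', '114', '86', '86', '139', '135', '78', '82', '82', '82', '143', '143', '143', '143']
0 ['146', '146', '145', '146', '148', '147', '128', '150', '149', '147', '228', '254', '253', '253', '252', '251', '250', '248', '244', '149', '85', '85', '138', '107', '79', '82', '80', '143', '142', '142', '141']
6 ['147', '146', '146', '146', '146', '147', '147', '139', '148', '148', '147', '181', '249', '252', '251', '250', '247', '237', '129', '86', '125', '137', '133', '78', '82', '83', '83', '143', '143', '143', '141']
12 ['146', '146', '145'
[... 2281 characters left out ...]
, '230', '82', '117', '128', '87', '119', '135', '135', '135', '135']
6 ['138', '138', '137', '93', '141', '138', '138', '138', '168', '239', '252', '252', '251', '251', '250', '250', '249', '249', '248', '248', '236', '100', '115', '131', '101', '82', '118', '135', '134', '135', '134']
12 ['138', '137', '138', '137', '103', '127', '137', '136', '137', '135', '134', '160', '221', '247', '248', '247', '246', '198', '132', '132', '131', '132', '114', '81', '83', '134', '134', '135', '135', '134', '133']
col ['183', '138', '118', '136', '136', '135', '145', '249', '251', '251', '251', '251', '251', '251', '250', '250', '250', '250', '249', '247', '149', '133', '132', '131', '130', '224', '235']
```

```bash
python3 -m handwheel '[[0,0,0,0,0,0],[0.008,0.1,0,0,0,0],[0.008,0.2,0,0,0,0],[0.008,0.26,0,0,0,0],[0.008,0.26,0,0,0,0],[0.008,0.26,0,0,0,0],[0.008,0.26,0,0,0,0],[0.008,0.26,0,0,0,0],[0.008,0.26,0,0,0,0],[0.008,0.26,0,0,0,0]]' -1; python3 s.py
python3 - <<'E'
from h import *
ps=[]
for i in range(3): im=snap('wrist'); t=robot.get_obs(); ps.append(t['tool_pos'])
print(np.array(ps).round(4),t['width'])
c=viewer.calibration('wrist'); t=robot.get_obs()['tool_pos']
# finger tip outline: row profile through tips
for dz in (0,):
    u,v=proj(c,t); print(u,v)
    for n,k in (('on',[.456,.2473,.051]),('timer',[.4565,.1975,.051])): print(n,proj(c,k))
    for dy in (-.047,-.06,.047,.06): print(dy,proj(c,t+[0,dy,0]))
cv2.imwrite('pics/f.png',im[:,:,::-1])
E
```

```text
time: 45.53
tool_pos: [0.4552, 0.2997, 0.0859]
ee_rot: [-3.141, 0.0, 3.14]
wrist_force: [0.1, 0.2, -0.8]
width: 0.0636
finger_force: 0.0
 F [ 0.1  0.2 -0.8] T [ 0.112 -0.135  0.041] yaw 3.14 j6 -1.091
[[0.4552 0.2998 0.0859]
 [0.4552 0.2999 0.086 ]
 [0.4552 0.3    0.086 ]] 0.0758450057170371
319.8624988834512 290.6116975090808
on (np.float64(226.28301505373184), np.float64(267.9521173799289))
timer (np.float64(137.9460259561377), np.float64(268.829718032719))
-0.047 (np.float64(221.59935135447958), np.float64(290.6562061329031))
-0.06 (np.float64(194.41613351976224), np.float64(290.66851886302936))
0.047 (np.float64(418.1027164620094), np.float64(290.5671992714567))
0.06 (np.float64(445.2714953824067), np.float64(290.5548930814853))
```

```bash
python3 -m handwheel '[[0,0,0.05,0,0,0],[0,0,0.1,0,0,0],[0,0,0.15,0,0,0],[0,0,0.155,0,0,0],[0,0,0.155,0,0,0]]'; python3 s.py
python3 -m handwheel '[[0,0,0.015,0,0,0],[0,0,0.03,0,0,0],[0,0,0.03,0,0,0],[0,0,0.03,0,0,0]]'; python3 s.py
```

```text
time: 46.1
tool_pos: [0.454, 0.2999, 0.0535]
ee_rot: [-3.14, -0.003, 3.141]
wrist_force: [-2.3, 0.2, 2.0]
width: 0.0941
finger_force: 0.9
 F [-2.3  0.2  2. ] T [-0.068  0.182 -0.03 ] yaw 3.141 j6 -1.091
time: 46.43
tool_pos: [0.4548, 0.3002, 0.0501]
ee_rot: [-3.141, -0.0, 3.141]
wrist_force: [-3.8, -1.3, 7.1]
width: 0.0938
finger_force: 3.5
 F [-3.8 -1.3  7.1] T [-0.47   0.52  -0.183] yaw 3.141 j6 -1.09
```

```bash
cat > s2.py <<'E'
from h import *
ps=[]
for i in range(3): t=robot.get_obs(); ps.append(np.r_[t['tool_pos'],t['wrist_force']]); snap('top')
m=np.mean(ps,0); print(m[:3].round(4),m[3:].round(1))
E
python3 -m handwheel '[[0,0,-0.05,0,0,0],[0,0,-0.05,0,0,0],[0,0,-0.05,0,0,0]]'>/dev/null; python3 s2.py
python3 -m handwheel '[[0,0,0.01,0,0,0],[0,0,0.01,0,0,0]]'>/dev/null; python3 s2.py
python3 -m handwheel '[[0,0,0.01,0,0,0],[0,0,0.01,0,0,0]]'>/dev/null; python3 s2.py
python3 -m handwheel '[[0,0,0.01,0,0,0],[0,0,0.01,0,0,0]]'>/dev/null; python3 s2.py
python3 -m handwheel '[[0,0,0.01,0,0,0],[0,0,0.01,0,0,0]]'>/dev/null; python3 s2.py
python3 -m handwheel '[[0,0,0.01,0,0,0],[0,0,0.01,0,0,0]]'>/dev/null; python3 s2.py
```

```text
[0.4554 0.3004 0.0591] [-0.1 -0.1 -0.4]
[0.4547 0.3    0.0561] [-0.  -0.4  0.2]
[0.4552 0.3004 0.0549] [0.5 0.2 1.3]
[0.4553 0.3004 0.053 ] [0.3 0.2 2.1]
[0.4553 0.3004 0.051 ] [0.1 0.9 3.5]
[0.4553 0.3004 0.0501] [-1.7  0.   7.9]
```

The force follows a clean 0.8 N/mm spring with a hard stop at a reading of 0.050. So this is the key itself, pressed fully, and readings here run about 4 mm high; the earlier presses were complete. I'm going on to the timer with shut fingers.

```bash
python3 -m handwheel '[[0,0,-0.1,0,0,0],[0,0,-0.2,0,0,0],[0,0,-0.2,0,0,0],[-0.005,-0.15,-0.2,0,0,0],[-0.005,-0.3,-0.2,0,0,0],[-0.005,-0.45,-0.2,0,0,0],[-0.005,-0.515,-0.2,0,0,0],[-0.005,-0.515,-0.2,0,0,0],[-0.005,-0.515,-0.2,0,0,0]]' 1
python3 -m handwheel '[[0,0,0,0,0,0],[0,0,0,0,0,0],[0,0,0,0,0,0],[0,0,0,0,0,0],[0,0,0,0,0,0],[0,0,0,0,0,0]]'; python3 s2.py
```

```text
time: 49.17
tool_pos: [0.4556, 0.1972, 0.0879]
ee_rot: [3.141, -0.001, 3.139]
wrist_force: [0.2, -0.1, -0.1]
width: 0.0376
finger_force: 0.0
time: 49.67
tool_pos: [0.456, 0.1977, 0.0888]
ee_rot: [-3.142, 0.0, 3.141]
wrist_force: [-1.2, -0.1, -0.3]
width: 0.0006
finger_force: 0.0
[0.456  0.1976 0.0888] [-0.6  0.  -0. ]
```

```bash
python3 -m handwheel '[[0,0,0.08,0,0,0],[0,0,0.14,0,0,0],[0,0,0.17,0,0,0],[0,0,0.19,0,0,0],[0,0,0.209,0,0,0],[0,0,0.209,0,0,0],[0,0,0.209,0,0,0]]'; python3 s.py
python3 -m handwheel '[[0,0,-0.05,0,0,0],[0,0,-0.15,0,0,0],[0,0,-0.209,0,0,0],[0,0,-0.209,0,0,0],[0.0,-0.15,-0.209,0,0,0],[0,-0.303,-0.209,0,0,0],[-0.005,-0.303,-0.209,0,0,0],[-0.005,-0.303,-0.209,0,0,0],[-0.005,-0.303,-0.209,0,0,0]]'; python3 s2.py
```

```text
time: 50.4
tool_pos: [0.4552, 0.197, 0.05]
ee_rot: [-3.141, -0.002, 3.141]
wrist_force: [-7.6, -2.8, 16.4]
width: 0.0007
finger_force: 7.7
 F [-7.6 -2.8 16.4] T [-0.44   1.471 -0.002] yaw 3.141 j6 -1.276
time: 51.15
tool_pos: [0.4568, 0.1369, 0.0883]
ee_rot: [3.141, -0.001, 3.14]
wrist_force: [0.6, -0.1, -0.1]
width: 0.0004
finger_force: 0.0
[0.4568 0.1372 0.0884] [ 0.1 -0.1 -0.1]
```

```bash
python3 -m handwheel '[[0,0,0.08,0,0,0],[0,0,0.14,0,0,0],[0,0,0.17,0,0,0],[0,0,0.19,0,0,0],[0,0,0.205,0,0,0],[0,0,0.205,0,0,0],[0,0,0.205,0,0,0]]'; python3 s.py
python3 -m handwheel '[[0,0,-0.05,0,0,0],[0,0,-0.2,0,0,0],[0,0,-0.4,0,0,0],[0,0,-0.6,0,0,0],[0,0,-0.8,0,0,0],[0.2,0,-1,0,0,0],[0.4,0,-1,0,0,0],[0.6,0,-1,0,0,0],[0.6,0,-1,0,0,0],[0.6,0,-1,0,0,0]]'
python3 - <<'E'
from h import *
snap('side','end_side.png'); im=snap('top','end_top.png'); w=snap('wrist')
c=viewer.calibration('side'); a=cv2.imread('pics/end_side.png')
# bright plug pixels expected near bar tops of both seated flasks
for n,X in (('A',[.553,.1285]),('B',[.549,.346]),('seat2',[.551,.237])):
    for z in (.176,.145): 
        u,v=map(int,np.round(proj(c,X+[z]))); print(n,z,(u,v),a[v-1:v+2,u-1:u+2].mean((0,1)).round())
E
```

```text
time: 51.88
tool_pos: [0.4562, 0.1374, 0.0501]
ee_rot: [3.141, -0.002, -3.141]
wrist_force: [-6.2, 0.1, 11.3]
width: 0.0007
finger_force: 5.5
 F [-6.2  0.1 11.3] T [-0.04   1.21   0.049] yaw -3.141 j6 -1.398
time: 52.72
tool_pos: [0.3358, 0.1371, 0.2496]
ee_rot: [3.141, 0.005, -3.141]
wrist_force: [0.6, -0.7, -0.6]
width: 0.0005
finger_force: 0.0
A 0.176 (265, 243) [210. 209. 210.]
A 0.145 (265, 255) [173. 166. 159.]
B 0.176 (211, 292) [195. 194. 196.]
B 0.145 (213, 305) [134. 127. 122.]
seat2 0.176 (240, 265) [119. 117. 119.]
seat2 0.145 (241, 277) [27. 31. 49.]
```

Both plugs appear bright at their expected seated positions in the side view, and all three keys went to their stops in order. I'm handing in.

```bash
python3 -c "
from bench import robot
print(robot.close_job())"
```

```text
the job is handed in; nothing more can be done
None
```

Both flasks present are seated in the stirrer's outer rings with their plugs home, and on, timer and start were pressed to their stops in that order (on was pressed three times while I checked its travel), and the job is handed in.

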